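# Clamp a tin in the worktop vice with a ratchet spanner

## Task

Stand the dark blue tin upright between the clamp's open jaws and let go. Fit the ratchet spanner's ring over the brass wheel and, keeping it on, swing its handle back and forth (clockwise drives, the return slips) until both rubber pads have closed on the tin and a further full stroke has made it firm; turn the wheel only with the spanner. Then lay the spanner back flat on the cork mat, leaving the tin clamped and the wide fruit can, salt shaker and coffee pod where they are.

Things in the scene. Friction and masses are not known exactly. Their poses are not given: they have to be found in the camera images.
- clamp: grey clamp fixed to the worktop; base plate 90 (its x) x 220 (its y) x 12 mm, origin centre of underside. Gearbox with brass ratchet wheel at its -y end; red jaws with rubber V pads (50 mm wide, top 66 mm above worktop) at its +y end, the outer fixed, the inner moves to +y. Two stop pins by the wheel let the fitted spanner's handle swing 40 degrees either side of the clamp's -y direction
- tin_seat (a point): point on the base plate's top (12 mm above the worktop), midway between the open jaws; centred here the 57 mm tin has 8 mm of play to each pad along the clamp's y. Grasp the tin with fingers either side along the clamp's x, where the jaws leave room. Axes as the clamp's
- drive_seat (a point): point on the wheel's vertical axis on top of the gearbox, 52 mm above the worktop, where the underside of the spanner's ring comes to rest. A fixed collar, radius 25 mm, 4 mm high, centres the ring; above it the wheel: 15 saw teeth, tip radius 23 mm, up to 24 mm above this point, then a cone cap up to 34 mm. Stop pins: 50 mm from the axis, 18 mm high
- drive (a joint): turn of the ratchet wheel, rad, 0 at the start, grows clockwise seen from above, hard stop at 4.0. Moves the jaw 7 mm per rad; stays where left (friction 0.4 N m). Both pads touch the tin at about 2.3; the moving pad is sprung (2.5 N per mm), so the tin is firmly held (over 8 N) from about 3.0, and any value from there to the stop is right
- ratchet_wheel: the brass ratchet wheel with its steel cone cap, turns on the clamp; origin on its axis at the height of drive_seat
- pad: sprung rubber V pad of the moving jaw; it yields 12 mm towards the wheel. Origin and axes as the clamp's while the jaw is open, moving with the jaw
- spanner: ratchet spanner, 202 mm long, 0.25 kg: steel ring (outer radius 37, bore radius 27, 22 mm high), blue handle along its -x. Origin on the ring's axis at its underside, z up. As the ring drops over the wheel a spring pawl clicks in (about 2 N). Clockwise seen from above it drives; anticlockwise it slips, a click per 24 degrees; only whole clicks count: strokes of 55 to 75 degrees
- spanner_grip (a point): middle of the blue handle, 100 mm from the ring's axis towards the spanner's -x and 11 mm above its underside; handle 16 mm wide and 16 mm high, its end 165 mm from the ring's axis. Axes as the spanner's
- mat: cork mat fixed on the worktop, 120 mm (its x) by 250 mm (its y) by 4 mm thick, origin at the centre of its underside; the spanner lies on it at the start, handle to the mat's -y, ring axis about 64 mm from the mat's centre towards its +y
- tin: dark blue food tin with a gold lid, 57 mm diameter, 72 mm high, about 0.25 kg, upright; origin at the centre of its underside
- tin_1: wide orange and red fruit can with a silver lid, 76 mm diameter, 58 mm high, on the right; leave it alone; origin at the centre of its underside
- salt: small glass salt shaker, 31 mm wide, 57 mm high, at the back left; leave it alone; origin at the centre of its underside
- pod: coffee pod with a brown lid, 51 mm wide, 43 mm high, at the back left; leave it alone; origin at the centre of its underside
There are look-alikes about, which are no part of the job. Of the things that look like the spanner, the larger one is meant.

How it is judged:
On the way, in this order (a step that is already met when the one before it is completed fails the run):
1. the tin stands upright on the base between the open jaws, let go (horizontal distance between tin and tin_seat below 0.014 m and z of tin in the frame of tin_seat below 0.004 m and angle between tin's own z axis and vertical below 0.08 rad and contact force between the fingers and tin below 0.2 N and value of joint drive below 0.2 rad), for 0.2 s.
2. the spanner's ring is fully down over the ratchet wheel (horizontal distance between spanner and drive_seat below 0.006 m and z of spanner in the frame of drive_seat below 0.005 m and angle between spanner's own z axis and vertical below 0.12 rad and value of joint drive below 1 rad), for 0.1 s.
3. the wheel has been driven by the spanner, still on it, until the jaws hold the tin with over 8 N (value of joint drive above 2.5 rad and contact force between pad and tin above 8 N and horizontal distance between spanner and drive_seat below 0.012 m), for 0.1 s.
At the end, for the whole second after the job is handed in: The tin stands upright (within 0.1 rad) on the base within 25 mm of the tin seat, pressed by the sprung pad with over 8 N (wheel turned past 2.5 rad); the spanner lies flat and still on the cork mat, its ring centre and handle middle both over the mat (contact force between pad and tin above 8 N and value of joint drive above 2.5 rad and horizontal distance between tin and tin_seat below 0.025 m and z of tin in the frame of tin_seat below 0.006 m and angle between each of tin, spanner's own z axis and vertical below 0.1 rad and x of spanner_grip in the frame of mat between -0.06 and 0.06 m and y of spanner_grip in the frame of mat between -0.125 and 0.125 m and x of spanner in the frame of mat between -0.06 and 0.06 m and y of spanner in the frame of mat between -0.125 and 0.125 m and z of spanner in the frame of mat below 0.01 m and linear speed of spanner below 0.02 m/s); the robot touches nothing.
It fails at once if the spanner is taken off the wheel with the job half done (wheel between 0.5 and 2.5 rad) (value of joint drive between 0.5 and 2.5 rad and z of spanner in the frame of drive_seat above 0.035 m).
It fails at once if the wheel is pushed or turned with the fingers (over 5 N) (contact force between the fingers and ratchet_wheel above 5 N).
It fails at once if the fruit can, salt shaker or coffee pod is displaced by more than 30 mm (distance of any of tin_1, salt, pod from where it was at the start of the episode above 0.03 m).
It also fails if it takes over 72 s, if anything falls off the work surface, if the arm or the gripper's body presses on something with over 40 N, if the wrist force passes 120 N, or if a joint passes its speed limit or range.

## Robot

A 6-joint arm with a two-finger parallel gripper is mounted at the origin on a cart in front of the work surface, level with it; the furniture and walls round the work are solid. World frame = base frame: x ahead of the robot, y to its left, z up, the work surface at z = 0. Lengths are in m, angles in rad, forces in N, time in s.
With the tool pointing down it reaches from about 0.4 to 0.925 m from the base axis. Payload 3.4 kg.
Tool frame: the origin (TCP) lies at the very end of the fingers, on their centre line; the grasp point (between the pads) lies 19 mm behind it; z points along the fingers, y is the line along which they close (so a half turn about z gives the same grasp; the last joint's range is limited). The gripper opens to 85 mm and grips with 20 to 120 N. Pads are 22 mm wide; open, the fingers measure 114 mm over their backs; the gripper's body (76 mm by 85 mm) begins 54 mm behind the grasp point. The pads swing forward as they close: fully open they stand 13 mm farther back than shut.
Start: joints at [-0.837, 0.307, 1.506, -0, 1.328, -0.073], TCP at [0.416, -0.397, 0.197] pointing down, gripper open.
Joint ranges: [-3.12, 3.12], [-1.05, 2.28], [0.14, 2.33], [-1.42, 4.57], [0.1, 2.73], [-2.68, 2.68]. Speed limits (rad/s): [2.57, 2.57, 3.14, 3.14, 3.14, 3.14].

## Interface

Orientations are given as [roll, pitch, yaw] about the fixed x, y, z axes, in that order (R = Rz(yaw) Ry(pitch) Rx(roll)).
In Python, from plant import get_obs, camera, get_calibration, job_done gives the robot as it stands.
- The arm moves only by the tool drive_tool, never from a script. Its argument "increments" is a list of rows, each an object of numbers: "x", "y", "z": the shift along the tool's x, y, z scaled (see below); "ax", "ay", "az": the turn, a rotation vector about the tool's x, y, z scaled (see below). A call has 1 to 5 rows; each row shifts and turns the commanded pose from where the row before left it, along the tool's axes as they then stand; what a row does not reach is not made up. The controller multiplies each number of a shift by 0.4 m and each number of a turn by 2 pi rad. A row lasts 1/12 s, in which the tool goes at most 41.7 mm and 7.16 degrees, less where a joint would pass 70% of its speed; a pose out of reach is approached as far as the arm can. A call with a number of a shift or a turn outside -1 to 1 is refused whole. A call with a gripper value outside its range is refused whole. "gripper" is the finger opening in mm, from 0 to 85.4, set as the call begins (left out, the last holds). The fingers move at their own pace and stop on an object; the grip force is fixed at half the most. Time passes only in rows, so rows that do not move let the fingers close. It gives the time, the measured TCP pose, the force, the opening and the grip force at its end, in the units of the state.
- get_obs(): the state, without advancing time (a new reading comes with each control period).
- camera(name): name is "scene" or "top" or "wrist"; returns (picture, depth): 420x560x3 uint8, red, green, blue; 420x560 float32, m along the optical axis (not along the pixel's ray), 0 where there is no reading.
- get_calibration(name): a dict with "camera_matrix" (3x3 intrinsics, pixels), "R" (3x3) and "t" (3): a world point X has camera coordinates R X + t. Camera axes: x right, y down, z forward; pixel columns grow to the right and rows downward; lengths in m; the calibration is good to about 2 mm. A picture is of the moment at which its call begins: read the wrist's pose just before it. get_calibration takes no time and is no camera call; for the wrist camera it gives the pose at the moment of the call.
- job_done(): hands the job in; it is judged then, once.
The state is a dict: "clock": time; "joint_positions": joint angles; "joint_velocities": joint speeds; "joint_efforts": joint torques, N m; "tcp_pos": TCP position; "tool_rot": TCP orientation; "contact_force": force on the tool from outside, world axes, zero at the start; "moment": the same for the moment, N m; "width": finger opening in m; "gripper_force": force on a finger pad.
Only numpy, scipy, OpenCV 4.12 (cv2) and the standard library are available. Lean on these libraries where they do the work, as an engineer would, in place of code of your own. Each camera call takes 0.05 s, during which the arm holds its last target. There are 200 camera calls.

## Working session

There is one attempt and no reset: what is moved stays moved. The work goes in short steps, Python scripts to look and compute and a tool call to move; the robot and the scene stay as the last step left them, time stands still between calls to the robot, and variables do not carry over. Pictures are saved under pics/ and viewed, at most 10 in all, crops included, and the job is handed in when it is done.

Besides the shell and the picture viewer there is one more tool, called after "Emit:" by a JSON object that holds its "fn" and its "kwargs", one argument or row to a line. drive_tool: Moves the arm, as the interface text tells. Its arguments: {"type":"object","properties":{"increments":{"type":"array"},"gripper":{"type":"number"}},"required":["increments"]}

```bash
mkdir -p pics; ls; cat > h.py <<'E'
import numpy as np, cv2
from plant import get_obs, camera, get_calibration, job_done
def snap(n,f=None):
    c=get_calibration(n); im,d=camera(n)
    if f: cv2.imwrite('pics/'+f,cv2.cvtColor(im,cv2.COLOR_RGB2BGR)); np.savez('pics/'+f+'.npz',im=im,d=d,K=c['camera_matrix'],R=c['R'],t=c['t'])
    return im,d,c
def load(f):
    z=np.load('pics/'+f+'.npz'); return z['im'],z['d'],dict(camera_matrix=z['K'],R=z['R'],t=z['t'])
def ray(c,u,v,h):
    R=np.array(c['R']);t=np.array(c['t']);d=R.T@np.linalg.solve(np.array(c['camera_matrix']),[u,v,1.]);o=-R.T@t
    return o+d*(h-o[2])/d[2]
def cloud(d,c):
    v,u=np.indices(d.shape);K=np.array(c['camera_matrix'])
    P=np.stack([(u-K[0,2])/K[0,0]*d,(v-K[1,2])/K[1,1]*d,d],-1)
    return (P-np.array(c['t']))@np.array(c['R'])
E
python3 - <<'E'
from h import *
a=snap('scene','s0.png');b=snap('top','t0.png')
for c in(a,b): print(-np.array(c[2]['R']).T@c[2]['t'])
o=get_obs();print(o)
E
```

```text
pics
[-0.39086738  0.25807472  0.99082759]
[ 0.1490324  -0.31182628  1.47197592]
{'clock': 0.1, 'joint_positions': array([-8.36468632e-01,  3.07532419e-01,  1.50757382e+00, -1.79682490e-05,
        1.32839805e+00, -7.34989566e-02]), 'joint_velocities': array([ 3.36325043e-04, -4.00117666e-04, -3.62031174e-03,  2.32122888e-03,
       -3.92552931e-05,  9.58702011e-04]), 'joint_efforts': array([ 4.24064110e-04, -4.58528602e+01, -2.52608943e+01, -1.59204428e-04,
        5.54790138e-03, -1.70055313e-05]), 'tcp_pos': array([ 0.41510603, -0.39686199,  0.19654189]), 'tool_rot': array([-3.13968490e+00, -1.22988901e-04,  8.07830863e-01]), 'contact_force': array([-1.186765  , -0.47134184,  0.3012598 ]), 'moment': array([-0.03794633, -0.02062906,  0.02763566]), 'gripper_force': 0.0, 'width': 0.08550530849564297}
```

View pics/t0.png

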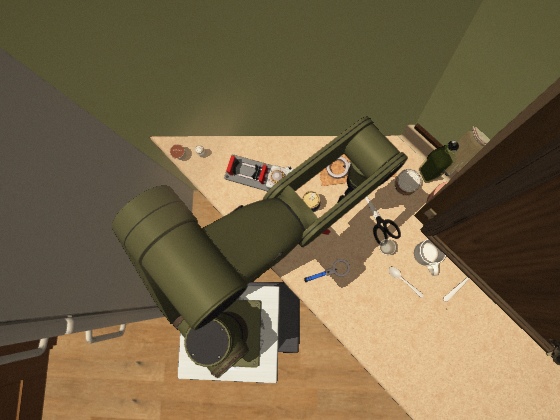

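View pics/s0.png

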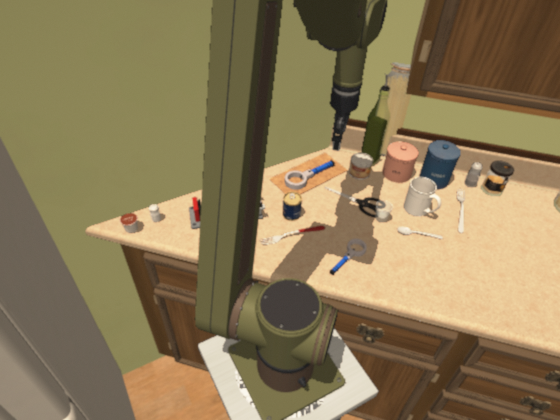

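The top view shows the clamp's jaws at (245,168), its wheel near (277,175), and the tin with gold lid at (312,200). The mat with the spanner ring is at (338,168), partly under the arm, and a small blue spanner lies at (330,271).
The scene view shows the tin at (292,206), the mat spanner's ring at (296,181) and its handle at (322,168). The small spanner is at (348,258), the fruit can at (361,166), and the pod and salt at (129,222) and (154,213). The arm hides the clamp in this view.

Candidates in the scene view:
- **Tin:** (292,206), or the blue canister at (440,165), which is too large. I choose (292,206).
- **Spanner:** (296,181) on the cork mat, or (348,258), which is smaller and off the mat. I choose the one on the mat.

```bash
python3 - <<'E'
from h import *
im,d,c=load('t0.png');P=cloud(d,c)
for n,u,v in[('tinlid',312,200),('cap',277,175),('jawfix',232,163),('jawmov',264,172),('ring',338,158),('small',315,277),('pod',178,152),('salt',200,150),('table',260,230),('can',408,180)]:print(n,P[v,u].round(3))
im2,d2,c2=load('s0.png');P2=cloud(d2,c2)
for n,u,v in[('tinlid',292,201),('handle',322,168),('matL',275,176),('matR',343,170),('can',361,160),('small',340,265)]:print(n,P2[v,u].round(3))
a=cv2.resize(im[130:230,215:365],None,fx=4,fy=4,interpolation=2);b=cv2.resize(im2[140:240,180:380],None,fx=3,fy=3,interpolation=2)
b=np.vstack([b,np.zeros((0,600,3),np.uint8)])
o=np.zeros((400+200,800,3),np.uint8)
o[:400,:600]=a;b=cv2.resize(im2[145:225,220:380],(400,200));o[400:,:400]=b
cv2.imwrite('pics/c0.png',o[:,:,::-1])
E
```

```text
tinlid [ 0.423 -0.265  0.062]
cap [ 0.499 -0.153  0.081]
jawfix [ 0.544 -0.     0.062]
jawmov [ 0.514 -0.107  0.061]
ring [ 0.572 -0.347  0.026]
small [ 0.182 -0.277  0.013]
pod [ 0.149 -0.312  1.472]
salt [0.591 0.112 0.055]
table [ 0.238 -0.205  0.755]
can [ 0.493 -0.568  0.051]
tinlid [ 0.411 -0.252  0.071]
handle [ 0.554 -0.457  0.015]
matL [ 0.601 -0.298  0.006]
matR [ 0.523 -0.525  0.004]
can [ 0.489 -0.567  0.057]
small [ 0.18  -0.277  0.011]
```

View pics/c0.png

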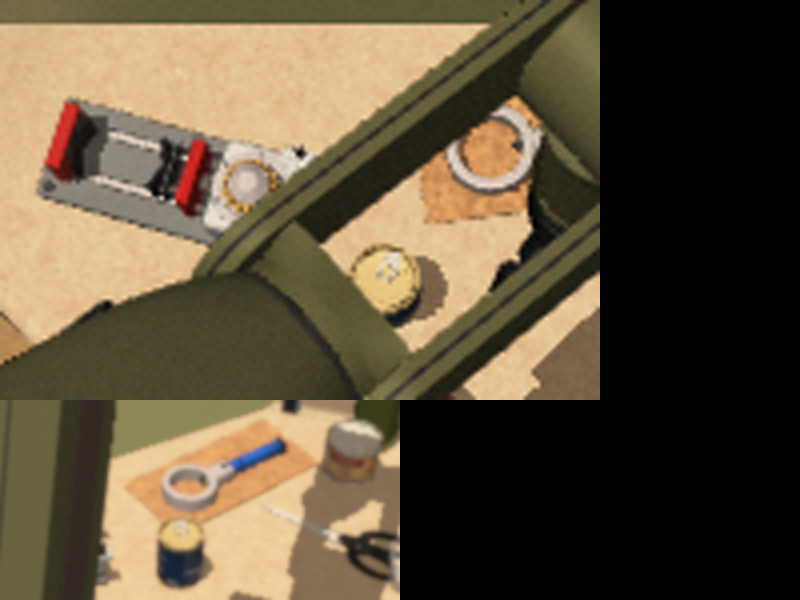

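The crop confirms both choices: the tin has a gold lid at about top (312,200), and the large spanner lies on the cork mat with its ring at about top (338,167). The clamp runs with its fixed jaw at (231,165) and its wheel near (278,176).

```bash
python3 - <<'E'
from h import *
for f,(x0,y0,x1,y1) in(('t0.png',(298,185,328,215)),('s0.png',(278,190,306,222))):
    im,d,c=load(f);P=cloud(d,c);h=cv2.cvtColor(im,cv2.COLOR_RGB2HSV)
    m=np.zeros(d.shape,bool);m[y0:y1,x0:x1]=True
    m&=(P[...,2]>.06)&(P[...,2]<.085)
    g=m&(h[...,1]>60)&(h[...,0]<35)&(P[...,2]>.066)
    print(f,m.sum(),g.sum(),P[g].mean(0),P[g].min(0),P[g].max(0))
    v,u=np.nonzero(g);e,r=cv2.minEnclosingCircle(np.c_[u,v].astype(np.float32));print('ray',ray(c,*e,.072),r)
# clamp reds & plate from top
im,d,c=load('t0.png');P=cloud(d,c);h=cv2.cvtColor(im,cv2.COLOR_RGB2HSV)
m=((h[...,0]<6)|(h[...,0]>174))&(h[...,1]>180)&(h[...,2]>80);m[:150]=0;m[195:]=0;m[:,:220]=0;m[:,275:]=0
n,l,s,cc=cv2.connectedComponentsWithStats(m.astype(np.uint8))
for i in range(1,n):
    if s[i,4]>20:
        q=P[(l==i)&(P[...,2]>.055)];print('red',cc[i],s[i,4],q.mean(0).round(4),q.min(0).round(3),q.max(0).round(3))
for nm,u,v in [('p1',233,155),('p2',225,178)]:print(nm,ray(c,u,v,.012))
im,d,c=load('s0.png');P=cloud(d,c);h=cv2.cvtColor(im,cv2.COLOR_RGB2HSV)
b=(h[...,0]>100)&(h[...,0]<125)&(h[...,1]>140)&(h[...,2]>70);b[:,:300]=0;b[:155]=0;b[182:]=0;b[:,340:]=0
print('handle',P[b].mean(0),P[b].min(0),P[b].max(0))
E
```

```text
t0.png 229 163 [ 0.42547502 -0.26203147  0.06945739] [ 0.39558356 -0.28751968  0.06600283] [ 0.45087037 -0.23326502  0.077666  ]
ray [ 0.42340694 -0.26140046  0.072     ] 8.83912467956543
s0.png 253 215 [ 0.42321217 -0.25755953  0.07106636] [ 0.39380385 -0.28605497  0.06622589] [ 0.4516104  -0.22971147  0.07794744]
ray [ 0.42224602 -0.25763602  0.072     ] 9.250100135803223
red [230.23880597 164.19402985] 67 [0.5412 0.0046 0.0647] [ 0.514 -0.007  0.057] [0.568 0.015 0.072]
red [262.08928571 172.92857143] 56 [ 0.5108 -0.1018  0.0644] [ 0.485 -0.111  0.057] [ 0.538 -0.092  0.07 ]
p1 [0.58632421 0.00863109 0.012     ]
p2 [0.505492   0.03225561 0.012     ]
handle [ 0.54044801 -0.44836335  0.03322913] [-0.39086738 -0.50266344  0.00942674] [0.56174765 0.25807472 0.99082759]
```

```bash
cat >> h.py <<'E'
from scipy.spatial.transform import Rotation as Ro
def plan(p,yaw,n=None,via=None,rpy=None):
    "rows from the measured pose to p, yaw (deg), tool down; shift along pre-turn axes"
    o=get_obs();p0=np.array(o['tcp_pos']);R=Ro.from_euler('xyz',o['tool_rot']);T=Ro.from_euler('xyz',[np.pi,0,np.radians(yaw)])
    p=np.array(p,float);w=(R.inv()*T).as_rotvec()
    k=max(np.linalg.norm(p-p0)/.0405,np.linalg.norm(w)/np.radians(7.0));n=n or int(np.ceil(k));print('need',round(k,1),'rows; using',n)
    for i in range(n):
        s=R.inv().apply((p-p0)/n)/.4; a=w/n/2/np.pi
        print({k:round(float(x),4) for k,x in zip(('x','y','z','ax','ay','az'),[*s,*a]) if abs(x)>5e-5}); R=R*Ro.from_rotvec(w/n)
E
python3 - <<'E'
from h import *
plan([.423,-.259,.12],74,5)
E
```

```text
need 4.0 rows; using 5
{'x': 0.0525, 'y': -0.0447, 'z': 0.0384, 'ax': -0.0001, 'az': -0.0154}
{'x': 0.0566, 'y': -0.0394, 'z': 0.0383, 'ax': -0.0001, 'az': -0.0154}
{'x': 0.0602, 'y': -0.0338, 'z': 0.0383, 'ax': -0.0001, 'az': -0.0154}
{'x': 0.0632, 'y': -0.0278, 'z': 0.0383, 'ax': -0.0001, 'az': -0.0154}
{'x': 0.0656, 'y': -0.0216, 'z': 0.0383, 'ax': -0.0001, 'az': -0.0154}
```

Emit:
{"fn": "drive_tool", "kwargs": {
  "increments": [
    {"x": 0.0525, "y": -0.0447, "z": 0.038, "az": -0.0154},
    {"x": 0.0566, "y": -0.0394, "z": 0.038, "az": -0.0154},
    {"x": 0.06, "y": -0.0338, "z": 0.038, "az": -0.0154},
    {"x": 0.063, "y": -0.0278, "z": 0.038, "az": -0.0154},
    {"x": 0.0656, "y": -0.0216, "z": 0.038, "az": -0.0154}
  ],
  "gripper": 85
}}

```text
schema error: expected keys x, y, z, ax, ay, az
```

Emit:
{"fn": "drive_tool", "kwargs": {
  "increments": [
    {"x": 0},
    {"x": 0}
  ]
}}

```text
schema error: expected keys x, y, z, ax, ay, az
```

```bash
python3 - <<'E'
from h import *
o=get_obs();print(o['tcp_pos'],o['tool_rot'])
snap('wrist','w1.png');snap('top','t1.png');im,d,c=load('w1.png')
a=cv2.resize(load('t1.png')[0][130:230,200:375],None,fx=3,fy=3)
q=np.zeros((600,800,3),np.uint8);q[:300,:525]=a;q[300:,:400]=cv2.resize(im,(400,300))
cv2.imwrite('pics/c1.png',q[:,:,::-1])
plan([.423,-.259,.025],74)
E
```

```text
[ 0.41510603 -0.39686199  0.19654189] [-3.13968490e+00 -1.22988901e-04  8.07830863e-01]
need 5.4 rows; using 6
{'x': 0.0438, 'y': -0.0373, 'z': 0.0716, 'az': -0.0128}
{'x': 0.0467, 'y': -0.0337, 'z': 0.0716, 'az': -0.0128}
{'x': 0.0492, 'y': -0.0298, 'z': 0.0716, 'az': -0.0128}
{'x': 0.0515, 'y': -0.0258, 'z': 0.0716, 'az': -0.0128}
{'x': 0.0534, 'y': -0.0216, 'z': 0.0716, 'az': -0.0128}
{'x': 0.055, 'y': -0.0172, 'z': 0.0716, 'az': -0.0128}
```

View pics/c1.png

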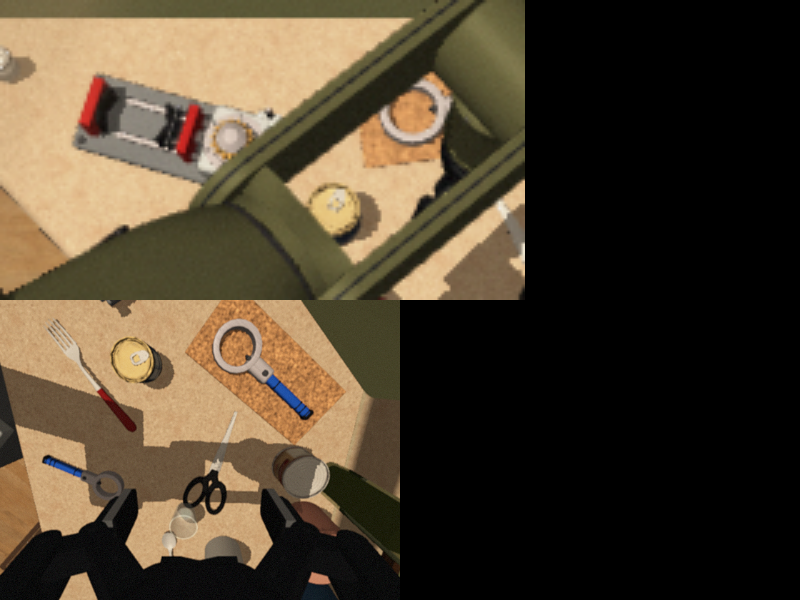

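All six keys are needed in every row, so the arm has not moved yet. The wrist view does give a clear look at the spanner: ring at about (332,65) and handle end at about (430,160) in full-resolution pixels. The tin lid is at about (186,84).

Emit:
{"fn": "drive_tool", "kwargs": {
  "increments": [
    {"x": 0.0525, "y": -0.0447, "z": 0.038, "ax": 0, "ay": 0, "az": -0.0154},
    {"x": 0.0566, "y": -0.0394, "z": 0.038, "ax": 0, "ay": 0, "az": -0.0154},
    {"x": 0.06, "y": -0.0338, "z": 0.038, "ax": 0, "ay": 0, "az": -0.0154},
    {"x": 0.063, "y": -0.0278, "z": 0.038, "ax": 0, "ay": 0, "az": -0.0154},
    {"x": 0.0656, "y": -0.0216, "z": 0.038, "ax": 0, "ay": 0, "az": -0.0154}
  ],
  "gripper": 85
}}

```text
clock: 0.62
tcp_pos: [0.4232, -0.2586, 0.1207]
tool_rot: [3.142, -0.0, 1.296]
contact_force: [0.3, -0.0, 0.1]
width: 0.0851
gripper_force: 0.0
```

Emit:
{"fn": "drive_tool", "kwargs": {
  "increments": [
    {"x": 0, "y": 0, "z": 0, "ax": 0, "ay": 0, "az": 0},
    {"x": 0, "y": 0, "z": 0, "ax": 0, "ay": 0, "az": 0}
  ]
}}

```text
clock: 0.78
tcp_pos: [0.4225, -0.2578, 0.1205]
tool_rot: [-3.139, -0.001, 1.293]
contact_force: [-0.0, -0.3, 0.3]
width: 0.0852
gripper_force: 0.0
```

```bash
python3 - <<'E'
from h import *
o=get_obs();print(o['tcp_pos'],o['tool_rot'])
im,d,c=load('w1.png');P=cloud(d,c);h=cv2.cvtColor(im,cv2.COLOR_RGB2HSV)
print('cam',-c['R'].T@c['t'])
# spanner handle
b=(h[...,0]>100)&(h[...,0]<125)&(h[...,1]>140)&(h[...,2]>60);b[:100]=0;b[180:]=0;b[:,:350]=0;b[:,450:]=0
v,u=np.nonzero(b);q=np.array([ray(c,x,y,.023) for x,y in zip(u,v)]);m=q[:,:2].mean(0);e=np.linalg.svd(q[:,:2]-m)[2][0];e*=np.sign(e[1])
print('handle',b.sum(),m,e,'yaw',np.degrees(np.arctan2(e[1],e[0])),'ext',np.ptp((q[:,:2]-m)@e),'tips',m+e*((q[:,:2]-m)@e).min(),np.median(P[b],0))
# ring: grey unsaturated pixels
g=(h[...,1]<60)&(h[...,2]>70);g[:20]=0;g[110:]=0;g[:,:290]=0;g[:,375:]=0
g&=(P[...,2]>.015)
cn=max(cv2.findContours(g.astype(np.uint8),0,2)[0],key=cv2.contourArea)[:,0]
w=np.array([ray(c,x,y,.026)[:2] for x,y in cn])
A=np.c_[2*w,np.ones(len(w))]
keep=np.ones(len(w),bool)
for _ in range(6):
    s=np.linalg.lstsq(A[keep],(w[keep]**2).sum(1),rcond=None)[0];r=np.sqrt(s[2]+s[:2]@s[:2]);res=np.linalg.norm(w-s[:2],axis=1)-r;keep=abs(res)<max(.002,np.median(abs(res))*1.5)
print('ring',s[:2],r,keep.sum(),len(w),np.median(P[g],0))
# tin
t=(h[...,0]<35)&(h[...,1]>60)&(P[...,2]>.066)&(P[...,2]<.08);t[:40]=0;t[130:]=0;t[:,:140]=0;t[:,240:]=0
v,u=np.nonzero(t);ee,r=cv2.minEnclosingCircle(np.c_[u,v].astype(np.float32));print('tin',ray(c,*ee,.072),P[t].mean(0))
snap('wrist','w2.png');snap('top','t2.png');snap('scene','s2.png')
cv2.imwrite('pics/c2.png',np.vstack([cv2.resize(load('w2.png')[0],(480,360)),cv2.resize(load('t2.png')[0][140:230,210:370],(480,240))])[:600,:,::-1])
plan([.423,-.259,.025],74)
E
```

```text
[ 0.42248123 -0.25780608  0.12048104] [-3.13875330e+00 -9.28508552e-04  1.29329019e+00]
cam [ 0.47006084 -0.34035517  0.37292003]
handle 1019 [ 0.55586894 -0.45583513] [-0.11954213  0.99282913] yaw 96.86567841606761 ext 0.08932606649156394 tips [ 0.56144433 -0.50214023] [ 0.55601962 -0.4552601   0.02254506]
ring [ 0.54307152 -0.3450619 ] 0.03574090380323101 100 123 [ 0.54660592 -0.35710419  0.0252802 ]
tin [ 0.42393955 -0.26016345  0.072     ] [ 0.42261461 -0.25904981  0.06873561]
need 2.4 rows; using 3
{'x': 0.0015, 'y': -0.0019, 'z': 0.081, 'ax': 0.0001, 'ay': 0.0001}
{'x': 0.0015, 'y': -0.0019, 'z': 0.081, 'ax': 0.0001, 'ay': 0.0001}
{'x': 0.0014, 'y': -0.0018, 'z': 0.081, 'ax': 0.0001, 'ay': 0.0001}
```

View pics/c2.png

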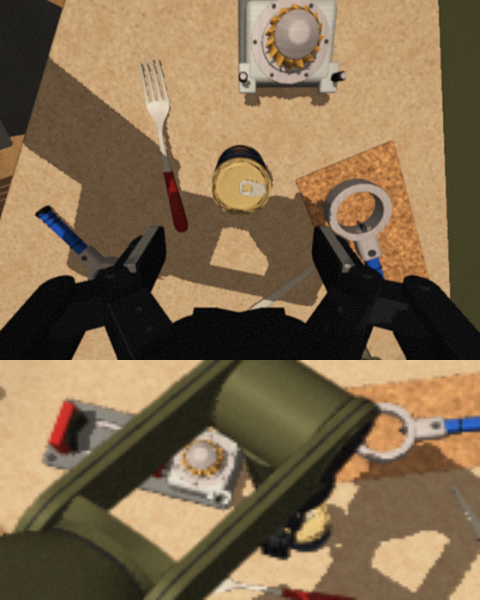

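The wrist view shows the tin lid at about (242,185) between the open fingers, with the wheel and gearbox ahead at (300,35) and the ring on the mat at (357,210). Tin at (0.423,-0.260) agrees across three views, so I'll descend and grasp.

Emit:
{"fn": "drive_tool", "kwargs": {
  "increments": [
    {"x": -0.0015, "y": 0.0, "z": 0.08, "ax": 0, "ay": 0, "az": 0},
    {"x": -0.0015, "y": 0.0, "z": 0.08, "ax": 0, "ay": 0, "az": 0},
    {"x": -0.0015, "y": 0.0, "z": 0.08, "ax": 0, "ay": 0, "az": 0},
    {"x": 0, "y": 0, "z": 0, "ax": 0, "ay": 0, "az": 0}
  ]
}}

```text
clock: 1.27
tcp_pos: [0.4201, -0.2607, 0.0214]
tool_rot: [-3.134, -0.003, 1.29]
contact_force: [-0.3, 1.1, 0.4]
width: 0.0852
gripper_force: 0.0
```

Emit:
{"fn": "drive_tool", "kwargs": {
  "increments": [
    {"x": 0, "y": 0, "z": 0, "ax": 0, "ay": 0, "az": 0},
    {"x": 0, "y": 0, "z": 0, "ax": 0, "ay": 0, "az": 0},
    {"x": 0, "y": 0, "z": 0, "ax": 0, "ay": 0, "az": 0},
    {"x": 0, "y": 0, "z": 0, "ax": 0, "ay": 0, "az": 0},
    {"x": 0, "y": 0, "z": 0, "ax": 0, "ay": 0, "az": 0}
  ],
  "gripper": 50
}}

```text
clock: 1.68
tcp_pos: [0.4242, -0.2628, 0.0278]
tool_rot: [3.138, 0.002, 1.292]
contact_force: [-2.2, -0.2, 8.2]
width: 0.0543
gripper_force: 62.8
```

Emit:
{"fn": "drive_tool", "kwargs": {
  "increments": [
    {"x": 0, "y": 0, "z": 0, "ax": 0, "ay": 0, "az": 0},
    {"x": 0, "y": 0, "z": 0, "ax": 0, "ay": 0, "az": 0}
  ]
}}

```text
clock: 1.85
tcp_pos: [0.4242, -0.2628, 0.0278]
tool_rot: [3.138, 0.002, 1.292]
contact_force: [-2.1, 0.6, 7.3]
width: 0.0545
gripper_force: 62.8
```

```bash
python3 - <<'E'
from h import *
plan([.47,-.17,.165],74)
E
```

```text
need 4.2 rows; using 5
{'x': 0.0508, 'y': 0.0095, 'z': -0.0687, 'ax': 0.0001, 'ay': 0.0001}
{'x': 0.0508, 'y': 0.0095, 'z': -0.0687, 'ax': 0.0001, 'ay': 0.0001}
{'x': 0.0508, 'y': 0.0094, 'z': -0.0687, 'ax': 0.0001, 'ay': 0.0001}
{'x': 0.0508, 'y': 0.0093, 'z': -0.0686, 'ax': 0.0001, 'ay': 0.0001}
{'x': 0.0509, 'y': 0.0093, 'z': -0.0686, 'ax': 0.0001, 'ay': 0.0001}
```

Emit:
{"fn": "drive_tool", "kwargs": {
  "increments": [
    {"x": 0.0, "y": 0.0, "z": -0.09, "ax": 0, "ay": 0, "az": 0},
    {"x": 0.03, "y": 0.005, "z": -0.09, "ax": 0, "ay": 0, "az": 0},
    {"x": 0.07, "y": 0.013, "z": -0.07, "ax": 0, "ay": 0, "az": 0},
    {"x": 0.08, "y": 0.015, "z": -0.05, "ax": 0, "ay": 0, "az": 0},
    {"x": 0.07, "y": 0.013, "z": -0.045, "ax": 0, "ay": 0, "az": 0}
  ]
}}

```text
clock: 2.27
tcp_pos: [0.4697, -0.1697, 0.1667]
tool_rot: [3.137, -0.0, 1.29]
contact_force: [1.0, -0.6, -4.2]
width: 0.0541
gripper_force: 66.2
```

Emit:
{"fn": "drive_tool", "kwargs": {
  "increments": [
    {"x": 0, "y": 0, "z": 0, "ax": 0, "ay": 0, "az": 0},
    {"x": 0, "y": 0, "z": 0, "ax": 0, "ay": 0, "az": 0}
  ]
}}

```text
clock: 2.43
tcp_pos: [0.47, -0.1697, 0.1657]
tool_rot: [3.136, 0.001, 1.295]
contact_force: [-0.4, -0.2, -3.2]
width: 0.0537
gripper_force: 66.3
```

```bash
python3 - <<'E'
from h import *
o=get_obs();print(o['tcp_pos'],o['tool_rot'],o['contact_force'])
snap('wrist','w3.png');snap('top','t3.png')
cv2.imwrite('pics/c3.png',np.vstack([cv2.resize(load('w3.png')[0],(480,360)),cv2.resize(load('t3.png')[0][140:230,210:370],(480,240))])[:600,:,::-1])
E
```

```text
[ 0.46996181 -0.1696907   0.16570808] [3.13648525e+00 8.56085106e-04 1.29479188e+00] [-0.35359921 -0.22862051 -3.17996831]
```

View pics/c3.png

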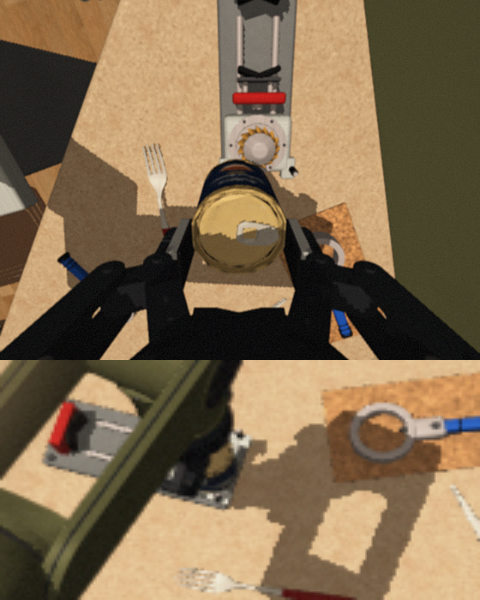

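The wrist view shows the tin held upright between the fingers, the wheel at about (262,147), and the moving red jaw at (258,98). The fixed jaw is at the top edge. I'll step 60 mm further so both jaws come into view.

Emit:
{"fn": "drive_tool", "kwargs": {
  "increments": [
    {"x": 0.08, "y": 0.0, "z": 0, "ax": 0, "ay": 0, "az": 0},
    {"x": 0.08, "y": 0, "z": 0, "ax": 0, "ay": 0, "az": 0},
    {"x": 0, "y": 0, "z": 0, "ax": 0, "ay": 0, "az": 0},
    {"x": 0, "y": 0, "z": 0, "ax": 0, "ay": 0, "az": 0}
  ]
}}

```text
clock: 2.87
tcp_pos: [0.4848, -0.1085, 0.1623]
tool_rot: [-3.139, 0.0, 1.293]
contact_force: [0.7, -0.1, -3.6]
width: 0.0543
gripper_force: 66.2
```

```bash
python3 - <<'E'
from h import *
o=get_obs();print(o['tcp_pos'],o['tool_rot'])
snap('wrist','w4.png')
th=np.radians(74);Y=np.array([np.cos(th),np.sin(th)]);X=np.array([Y[1],-Y[0]])
for f in('w3.png','w4.png','t0.png'):
    im,d,c=load(f);P=cloud(d,c);h=cv2.cvtColor(im,cv2.COLOR_RGB2HSV)
    print(f,'cam',-c['R'].T@c['t'])
    near=(np.abs(P[...,0]-.52)<.12)&(np.abs(P[...,1]+.09)<.15)
    pl=near&(h[...,1]<50)&(abs(P[...,2]-.012)<.005)
    n,l,s,_=cv2.connectedComponentsWithStats(pl.astype(np.uint8));pl=l==1+s[1:,4].argmax()
    q=P[pl][:,:2].astype(np.float32);
    a=q@X;b=q@Y;print('plate',len(q),'X',np.percentile(a,[.5,99.5]).round(4),'Y',np.percentile(b,[.5,99.5]).round(4))
    # edges: min/max X per Y bin -> yaw
    for sg in(1,-1):
        e=[]
        for y in np.arange(b.min()+.02,b.max()-.02,.006):
            k=abs(b-y)<.003
            if k.sum()>5:e.append((y,sg*(sg*a[k]).max()))
        e=np.array(e);p=np.polyfit(e[:,0],e[:,1],1)
        r=abs(e[:,1]-np.polyval(p,e[:,0]));k=r<np.median(r)*2+1e-4;p=np.polyfit(e[k,0],e[k,1],1);print(' edge',sg,'slope deg',np.degrees(p[0]).round(2),'X mid',np.polyval(p,e[:,0].mean()).round(4),np.median(r).round(4))
    m=near&((h[...,0]<6)|(h[...,0]>174))&(h[...,1]>170)&(h[...,2]>60)&(P[...,2]>.06)&(P[...,2]<.072)
    n,l,s,cc=cv2.connectedComponentsWithStats(m.astype(np.uint8))
    for i in range(1,n):
        if s[i,4]>20:
            q=P[l==i];A=q[:,:2]@X;B=q[:,:2]@Y;print(' red',cc[i].round(),s[i,4],'X',A.min().round(4),A.max().round(4),'Y',B.min().round(4),B.max().round(4),q[:,2].mean().round(3))
    k=near&(h[...,2]<60)&(P[...,2]>.055)&(P[...,2]<.075)
    n,l,s,cc=cv2.connectedComponentsWithStats(k.astype(np.uint8))
    for i in range(1,n):
        if s[i,4]>20:
            q=P[l==i];A=q[:,:2]@X;B=q[:,:2]@Y;print(' dark',cc[i].round(),s[i,4],'X',A.min().round(4),A.max().round(4),'Y',B.min().round(4),B.max().round(4),q[:,2].mean().round(3))
    w=near&(P[...,2]>.074)&(P[...,2]<.09)&(P[...,1]<-.12)&(P[...,1]>-.21)&(P[...,0]>.47)
    if w.sum()>10:
        q=P[w];print(' wheel',len(q),'X',(q[:,:2]@X).min(),(q[:,:2]@X).max(),'Y',(q[:,:2]@Y).min(),(q[:,:2]@Y).max(),q[q[:,2].argmax()])
cv2.imwrite('pics/c4.png',load('w4.png')[0][:,:,::-1])
E
```

```text
[ 0.48481489 -0.10846017  0.16229168] [-3.13893862e+00  2.98160445e-04  1.29288280e+00]
w3.png cam [ 0.4909477  -0.09371272  0.3419672 ]
plate 7618 X [0.4763 0.5628] Y [-0.0165  0.1463]
 edge 1 slope deg 42.23 X mid 0.5394 0.0204
 edge -1 slope deg -0.59 X mid 0.4767 0.0003
 red [302. 114.] 778 X 0.4934 0.5472 Y 0.0383 0.0488 0.064
 dark [302.  84.] 368 X 0.4987 0.5418 Y 0.063 0.0753 0.059
 dark [341. 198.] 42 X 0.5581 0.5628 Y -0.0374 -0.0316 0.065
 wheel 1419 X 0.4998348454587976 0.5627719309074799 Y -0.03685351999162699 0.012479309745889835 [ 0.49369467 -0.15109001  0.08799098]
w4.png cam [ 0.50723615 -0.03298651  0.33860276]
plate 7220 X [0.4764 0.5633] Y [0.028  0.1752]
 edge 1 slope deg -0.48 X mid 0.5633 0.0002
 edge -1 slope deg -0.68 X mid 0.4767 0.0003
 red [307.  53.] 1174 X 0.4922 0.5471 Y 0.148 0.1613 0.065
 red [306. 183.] 671 X 0.4937 0.5476 Y 0.0382 0.0502 0.064
 dark [306.  68.] 371 X 0.4981 0.542 Y 0.1393 0.1485 0.059
 dark [306. 156.] 372 X 0.4993 0.5422 Y 0.0625 0.0762 0.059
 wheel 12 X 0.5354732359901645 0.5409609531543416 Y -0.006994670450000386 0.009278354474177875 [ 0.51781914 -0.14742597  0.07630953]
t0.png cam [ 0.1490324  -0.31182628  1.47197592]
plate 515 X [0.4762 0.5632] Y [0.0212 0.1729]
 edge 1 slope deg 30.92 X mid 0.5483 0.0158
 edge -1 slope deg -0.51 X mid 0.4772 0.0007
 red [230. 164.] 64 X 0.4927 0.5458 Y 0.1462 0.1616 0.065
 red [262. 172.] 59 X 0.4941 0.5472 Y 0.0359 0.0492 0.065
 dark [233. 165.] 22 X 0.4982 0.537 Y 0.14 0.1486 0.059
 dark [256. 171.] 27 X 0.5006 0.5389 Y 0.0597 0.0753 0.059
 wheel 106 X 0.5006214843116805 0.5619804400190141 Y -0.03649274474889983 0.01166808661996187 [ 0.49726024 -0.15029315  0.08955949]
```

View pics/c4.png

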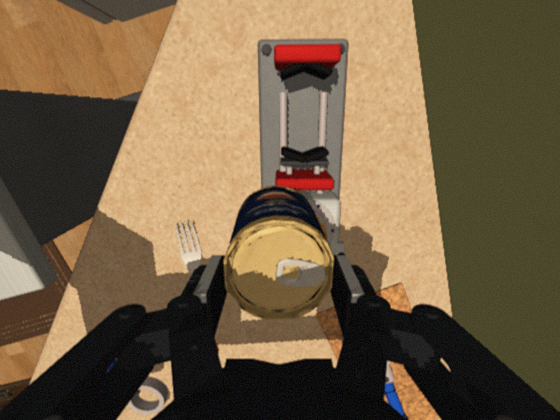

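The wrist view shows both jaws with their V pads, fixed at (307,55) and moving at (305,175), and the tin lid at about (280,268). The plate edges give the clamp's y at about 74.5°, and the midpoint of the pads puts the seat at about (0.530,-0.040).

```bash
python3 - <<'E'
from h import *
im,d,c=load('w4.png');P=cloud(d,c);h=cv2.cvtColor(im,cv2.COLOR_RGB2HSV)
m=np.zeros(d.shape,bool);m[205:325,215:345]=1
m&=(h[...,0]<35)&(h[...,1]>60)&(P[...,2]>.19)
v,u=np.nonzero(m);z=np.median(P[m][:,2]);ee,r=cv2.minEnclosingCircle(np.c_[u,v].astype(np.float32));print(z,ee,r,ray(c,*ee,z),P[m].mean(0))
q=P[m];A=np.c_[q[:,:2],np.ones(len(q))];print('tilt',np.linalg.lstsq(A,q[:,2],rcond=None)[0])
plan([.5297,-.0395,.12],74.5)
# wheel circle from w2: brass/grey above z .07
for f in('w2.png','w3.png','t2.png','t0.png'):
    im,d,c=load(f);P=cloud(d,c);k=(P[...,2]>.079)&(P[...,2]<.092)&(np.hypot(P[...,0]-.50,P[...,1]+.153)<.03);q=P[k]
    if len(q)>5:print(f,len(q),q.mean(0).round(4),((q.min(0)+q.max(0))/2).round(4),np.ptp(q,0).round(3))
E
```

```text
0.2038159831385428 (279.5, 269.7087097167969) 83.66736602783203 [ 0.48648819 -0.10643893  0.20381598] [ 0.48548216 -0.10456032  0.20522251]
tilt [0.04132356 0.20064153 0.2061398 ]
need 2.3 rows; using 3
{'x': 0.0663, 'y': 0.02, 'z': 0.0352, 'ax': -0.0001, 'az': -0.0004}
{'x': 0.0662, 'y': 0.0202, 'z': 0.0353, 'ax': -0.0001, 'az': -0.0004}
{'x': 0.0661, 'y': 0.0203, 'z': 0.0353, 'ax': -0.0001, 'az': -0.0004}
w2.png 2078 [ 0.4978 -0.151   0.0831] [ 0.4985 -0.151   0.0837] [0.033 0.032 0.009]
w3.png 969 [ 0.4986 -0.1496  0.0831] [ 0.499  -0.1504  0.0835] [0.032 0.032 0.009]
t2.png 72 [ 0.4988 -0.1523  0.0839] [ 0.4979 -0.1541  0.0853] [0.036 0.036 0.012]
t0.png 74 [ 0.4988 -0.1516  0.0838] [ 0.4981 -0.1509  0.0854] [0.037 0.03  0.013]
```

```bash
python3 - <<'E'
from h import *
im,d,c=load('w4.png');P=cloud(d,c)
print('opt axis',c['R'][2])
for cx,cy in((250,270),(262,290),(265,245),(310,250),(300,300),(280,310),(280,230),(280,222)):print((cx,cy),P[cy,cx].round(4))
m=np.zeros(d.shape,np.uint8);cv2.circle(m,(279,268),40,1,-1);q=P[m>0];q=q[(q[:,2]>.18)&(q[:,2]<.23)]
A=np.c_[q[:,:2]-q[:,:2].mean(0),np.ones(len(q))]
k=np.ones(len(q),bool)
for _ in range(8):
    s=np.linalg.lstsq(A[k],q[k,2],rcond=None)[0];r=abs(A@s-q[:,2]);k=r<.002
print(s,k.mean())
im,d,c=load('w3.png');P=cloud(d,c)
for cx,cy in((250,270),(300,270),(280,300),(280,235)):print((cx,cy),P[cy,cx].round(4))
E
```

```text
opt axis [-0.08717615 -0.29628586 -0.95111251]
(250, 270) [ 0.4719 -0.1026  0.2035]
(262, 290) [ 0.4744 -0.1156  0.2035]
(265, 245) [ 0.4835 -0.0909  0.2047]
(310, 250) [ 0.5041 -0.1004  0.2029]
(300, 300) [ 0.492  -0.1265  0.2041]
(280, 310) [ 0.48   -0.1301  0.2034]
(280, 230) [ 0.4927 -0.0853  0.2044]
(280, 222) [ 0.4938 -0.0814  0.2042]
[-0.01175072 -0.00487094  0.20372433] 0.9748100759696121
(250, 270) [ 0.4567 -0.1639  0.2067]
(300, 270) [ 0.4813 -0.171   0.2066]
(280, 300) [ 0.4667 -0.185   0.2071]
(280, 235) [ 0.4767 -0.1496  0.2063]
```

The lid is flat, so the tin hangs upright, 2.6 mm ahead of the TCP along tool x. I'll move over the seat and lower it.

Emit:
{"fn": "drive_tool", "kwargs": {
  "increments": [
    {"x": 0.064, "y": 0.019, "z": 0.02, "ax": 0, "ay": 0, "az": -0.0004},
    {"x": 0.064, "y": 0.019, "z": 0.02, "ax": 0, "ay": 0, "az": -0.0004},
    {"x": 0.064, "y": 0.019, "z": 0.02, "ax": 0, "ay": 0, "az": -0.0004},
    {"x": 0, "y": 0, "z": 0, "ax": 0, "ay": 0, "az": 0},
    {"x": 0, "y": 0, "z": 0, "ax": 0, "ay": 0, "az": 0}
  ]
}}

```text
clock: 3.33
tcp_pos: [0.5284, -0.0418, 0.1382]
tool_rot: [-3.139, 0.001, 1.3]
contact_force: [0.3, -0.7, -3.9]
width: 0.0543
gripper_force: 66.2
```

```bash
python3 - <<'E'
from h import *
o=get_obs();print(o['tcp_pos'],o['tool_rot'])
plan([.528,-.0418,.044],74.5)
E
```

```text
[ 0.52835312 -0.04181208  0.13818109] [-3.13922871e+00  9.91878969e-04  1.29968659e+00]
need 2.3 rows; using 3
{'y': -0.0001, 'z': 0.0785, 'ax': -0.0001, 'ay': 0.0001}
{'y': -0.0002, 'z': 0.0785, 'ax': -0.0001, 'ay': 0.0001}
{'y': -0.0002, 'z': 0.0785, 'ax': -0.0001, 'ay': 0.0001}
```

Emit:
{"fn": "drive_tool", "kwargs": {
  "increments": [
    {"x": 0, "y": 0, "z": 0.07, "ax": 0, "ay": 0, "az": 0},
    {"x": 0, "y": 0, "z": 0.07, "ax": 0, "ay": 0, "az": 0},
    {"x": 0, "y": 0, "z": 0.07, "ax": 0, "ay": 0, "az": 0},
    {"x": 0, "y": 0, "z": 0.02, "ax": 0, "ay": 0, "az": 0},
    {"x": 0, "y": 0, "z": 0, "ax": 0, "ay": 0, "az": 0}
  ]
}}

```text
clock: 3.75
tcp_pos: [0.5257, -0.0424, 0.0452]
tool_rot: [-3.135, 0.001, 1.297]
contact_force: [-0.2, 0.6, -3.8]
width: 0.054
gripper_force: 66.0
```

Emit:
{"fn": "drive_tool", "kwargs": {
  "increments": [
    {"x": 0, "y": 0, "z": 0.004, "ax": 0, "ay": 0, "az": 0},
    {"x": 0, "y": 0, "z": 0.0, "ax": 0, "ay": 0, "az": 0}
  ]
}}

```text
clock: 3.92
tcp_pos: [0.5301, -0.0422, 0.0471]
tool_rot: [3.139, -0.0, 1.298]
contact_force: [-0.7, 0.3, -3.5]
width: 0.0541
gripper_force: 66.0
```

Emit:
{"fn": "drive_tool", "kwargs": {
  "increments": [
    {"x": 0, "y": 0, "z": 0.006, "ax": 0, "ay": 0, "az": 0},
    {"x": 0, "y": 0, "z": 0.0, "ax": 0, "ay": 0, "az": 0},
    {"x": 0, "y": 0, "z": 0.004, "ax": 0, "ay": 0, "az": 0},
    {"x": 0, "y": 0, "z": 0, "ax": 0, "ay": 0, "az": 0},
    {"x": 0, "y": 0, "z": 0, "ax": 0, "ay": 0, "az": 0}
  ]
}}

```text
clock: 4.33
tcp_pos: [0.5289, -0.0412, 0.0421]
tool_rot: [3.141, -0.0, 1.299]
contact_force: [0.3, 0.2, -3.2]
width: 0.0545
gripper_force: 66.0
```

Emit:
{"fn": "drive_tool", "kwargs": {
  "increments": [
    {"x": 0, "y": 0, "z": 0.003, "ax": 0, "ay": 0, "az": 0},
    {"x": 0, "y": 0, "z": 0.0, "ax": 0, "ay": 0, "az": 0}
  ]
}}

```text
clock: 4.5
tcp_pos: [0.5287, -0.0411, 0.0405]
tool_rot: [-3.141, 0.0, 1.299]
contact_force: [-0.3, -0.3, -2.9]
width: 0.0542
gripper_force: 66.0
```

Emit:
{"fn": "drive_tool", "kwargs": {
  "increments": [
    {"x": 0, "y": 0, "z": 0.003, "ax": 0, "ay": 0, "az": 0},
    {"x": 0, "y": 0, "z": 0.0, "ax": 0, "ay": 0, "az": 0}
  ]
}}

```text
clock: 4.67
tcp_pos: [0.5288, -0.0411, 0.04]
tool_rot: [3.141, -0.0, 1.299]
contact_force: [-1.2, 0.2, 2.6]
width: 0.054
gripper_force: 66.9
```

Emit:
{"fn": "drive_tool", "kwargs": {
  "increments": [
    {"x": 0, "y": 0, "z": 0.003, "ax": 0, "ay": 0, "az": 0},
    {"x": 0, "y": 0, "z": 0.0, "ax": 0, "ay": 0, "az": 0}
  ]
}}

```text
clock: 4.83
tcp_pos: [0.5288, -0.0411, 0.0398]
tool_rot: [3.141, -0.0, 1.299]
contact_force: [-4.2, 1.0, 12.6]
width: 0.054
gripper_force: 68.0
```

```bash
python3 - <<'E'
from h import *
o=get_obs();print(o['tcp_pos'],o['tool_rot'])
im,d,c=snap('wrist','w5.png');P=cloud(d,c)
for cx,cy in((250,270),(300,270),(280,300),(280,235)):print((cx,cy),P[cy,cx].round(4))
E
```

```text
[ 0.52879101 -0.04111025  0.03981575] [ 3.14102842e+00 -2.31004661e-04  1.29914552e+00]
(250, 270) [ 0.516  -0.0347  0.0822]
(300, 270) [ 0.5404 -0.042   0.0814]
(280, 300) [ 0.5257 -0.0566  0.0812]
(280, 235) [ 0.5356 -0.0209  0.0809]
```

Firm contact at z = 0.040, as predicted. I'll release, wait and rise.

Emit:
{"fn": "drive_tool", "kwargs": {
  "increments": [
    {"x": 0, "y": 0, "z": -0.004, "ax": 0, "ay": 0, "az": 0},
    {"x": 0, "y": 0, "z": 0, "ax": 0, "ay": 0, "az": 0},
    {"x": 0, "y": 0, "z": 0, "ax": 0, "ay": 0, "az": 0},
    {"x": 0, "y": 0, "z": 0, "ax": 0, "ay": 0, "az": 0},
    {"x": 0, "y": 0, "z": 0, "ax": 0, "ay": 0, "az": 0}
  ],
  "gripper": 85
}}

```text
clock: 5.3
tcp_pos: [0.529, -0.0413, 0.0396]
tool_rot: [3.142, 0.0, 1.299]
contact_force: [0.4, 0.9, -0.4]
width: 0.085
gripper_force: 0.0
```

Emit:
{"fn": "drive_tool", "kwargs": {
  "increments": [
    {"x": 0, "y": 0, "z": 0, "ax": 0, "ay": 0, "az": 0},
    {"x": 0, "y": 0, "z": -0.05, "ax": 0, "ay": 0, "az": 0},
    {"x": 0, "y": 0, "z": -0.08, "ax": 0, "ay": 0, "az": 0},
    {"x": 0, "y": 0, "z": -0.1, "ax": 0, "ay": 0, "az": 0},
    {"x": 0, "y": 0, "z": -0.1, "ax": 0, "ay": 0, "az": 0}
  ]
}}

```text
clock: 5.72
tcp_pos: [0.5277, -0.0411, 0.1722]
tool_rot: [-3.139, 0.0, 1.299]
contact_force: [1.0, 0.1, -0.0]
width: 0.0853
gripper_force: 0.0
```

Emit:
{"fn": "drive_tool", "kwargs": {
  "increments": [
    {"x": -0.1, "y": 0, "z": 0, "ax": 0, "ay": 0, "az": 0},
    {"x": -0.1, "y": 0, "z": 0, "ax": 0, "ay": 0, "az": 0},
    {"x": -0.1, "y": 0, "z": 0.0, "ax": 0, "ay": 0, "az": 0},
    {"x": -0.1, "y": 0, "z": 0.0, "ax": 0, "ay": 0, "az": 0},
    {"x": 0, "y": 0, "z": 0, "ax": 0, "ay": 0, "az": 0}
  ]
}}

```text
clock: 6.13
tcp_pos: [0.4844, -0.202, 0.172]
tool_rot: [3.141, 0.004, 1.294]
contact_force: [0.3, 1.3, 0.7]
width: 0.0849
gripper_force: 0.0
```

Emit:
{"fn": "drive_tool", "kwargs": {
  "increments": [
    {"x": 0, "y": 0, "z": 0, "ax": 0, "ay": 0, "az": 0},
    {"x": 0, "y": 0, "z": 0, "ax": 0, "ay": 0, "az": 0}
  ]
}}

```text
clock: 6.3
tcp_pos: [0.4856, -0.1952, 0.1716]
tool_rot: [-3.141, -0.001, 1.298]
contact_force: [0.2, -0.7, -0.7]
width: 0.0851
gripper_force: 0.0
```

```bash
python3 - <<'E'
from h import *
o=get_obs();print(o['tcp_pos'],o['tool_rot'])
snap('wrist','w6.png');snap('top','t6.png')
cv2.imwrite('pics/c6.png',np.hstack([load('w6.png')[0][:,80:480],cv2.resize(load('t6.png')[0][130:235,215:315],(400,420))])[:,:,::-1])
E
```

```text
[ 0.48564168 -0.19517819  0.17155318] [-3.14102727e+00 -9.06216467e-04  1.29772380e+00]
```

View pics/c6.png

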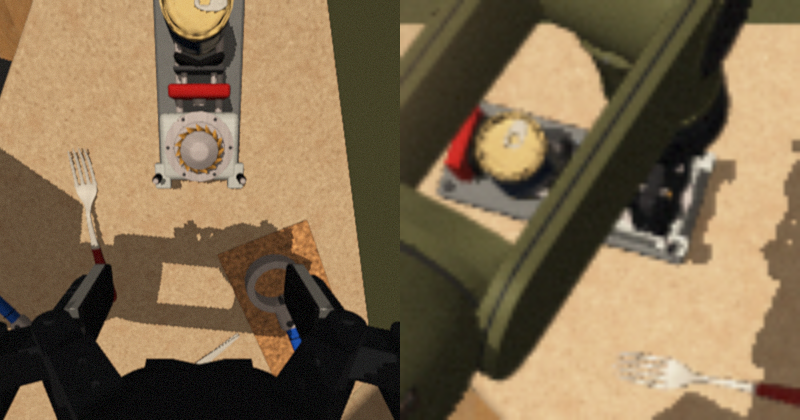

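The tin stands between the jaws (wrist crop: lid at (198,12), wheel at (200,150)). Next I go over the spanner handle.

```bash
python3 - <<'E'
from h import *
plan([.555,-.444,.15],96.8)
for f in ('w6.png',):
    im,d,c=load(f);P=cloud(d,c);h=cv2.cvtColor(im,cv2.COLOR_RGB2HSV)
    k=(P[...,2]>.07)&(np.hypot(P[...,0]-.4985,P[...,1]+.151)<.03);q=P[k];print('wheel',len(q),((q.min(0)+q.max(0))/2).round(4),np.ptp(q,0).round(3))
    e,r=cv2.minEnclosingCircle(np.argwhere(k)[:,::-1].astype(np.float32));print(ray(c,*e,.074),r)
    t=(P[...,2]>.079)&(P[...,1]>-.1)&(P[...,2]<.095);print('tin top',P[t].mean(0),P[t].min(0),P[t].max(0))
E
```

```text
need 6.4 rows; using 7
{'x': -0.0794, 'y': 0.0476, 'z': 0.0076, 'az': -0.0088}
{'x': -0.0819, 'y': 0.0431, 'z': 0.0076, 'az': -0.0088}
{'x': -0.0842, 'y': 0.0385, 'z': 0.0076, 'az': -0.0088}
{'x': -0.0862, 'y': 0.0338, 'z': 0.0077, 'az': -0.0088}
{'x': -0.088, 'y': 0.0289, 'z': 0.0077, 'az': -0.0088}
{'x': -0.0894, 'y': 0.024, 'z': 0.0077, 'az': -0.0088}
{'x': -0.0906, 'y': 0.019, 'z': 0.0077, 'az': -0.0088}
wheel 2420 [ 0.4984 -0.1546  0.1876] [0.044 0.052 0.235]
[ 0.46388026 -0.28251232  0.074     ] 157.48069763183594
tin top [ 0.54575594 -0.05660628  0.08191416] [ 0.49979562 -0.0999675   0.07900445] [ 0.66152771 -0.03250164  0.0949629 ]
```

Emit:
{"fn": "drive_tool", "kwargs": {
  "increments": [
    {"x": -0.0794, "y": 0.0476, "z": 0.0076, "ax": 0, "ay": 0, "az": -0.0088},
    {"x": -0.082, "y": 0.043, "z": 0.0076, "ax": 0, "ay": 0, "az": -0.0088},
    {"x": -0.084, "y": 0.0385, "z": 0.0076, "ax": 0, "ay": 0, "az": -0.0088},
    {"x": -0.086, "y": 0.034, "z": 0.0076, "ax": 0, "ay": 0, "az": -0.0088}
  ]
}}

```text
clock: 6.73
tcp_pos: [0.5265, -0.3374, 0.1596]
tool_rot: [3.141, -0.0, 1.527]
contact_force: [-0.6, -0.5, -0.1]
width: 0.0852
gripper_force: 0.0
```

Emit:
{"fn": "drive_tool", "kwargs": {
  "increments": [
    {"x": -0.088, "y": 0.029, "z": 0.0076, "ax": 0, "ay": 0, "az": -0.0088},
    {"x": -0.0894, "y": 0.024, "z": 0.0076, "ax": 0, "ay": 0, "az": -0.0088},
    {"x": -0.0906, "y": 0.019, "z": 0.0076, "ax": 0, "ay": 0, "az": -0.0088},
    {"x": 0, "y": 0, "z": 0, "ax": 0, "ay": 0, "az": 0},
    {"x": 0, "y": 0, "z": 0, "ax": 0, "ay": 0, "az": 0}
  ],
  "gripper": 45
}}

```text
clock: 7.15
tcp_pos: [0.5556, -0.4454, 0.1489]
tool_rot: [-3.141, -0.001, 1.686]
contact_force: [-0.6, 0.6, -0.3]
width: 0.0453
gripper_force: 0.0
```

Emit:
{"fn": "drive_tool", "kwargs": {
  "increments": [
    {"x": 0, "y": 0, "z": 0, "ax": 0, "ay": 0, "az": 0},
    {"x": 0, "y": 0, "z": 0, "ax": 0, "ay": 0, "az": 0},
    {"x": 0, "y": 0, "z": 0, "ax": 0, "ay": 0, "az": 0}
  ]
}}

```text
clock: 7.4
tcp_pos: [0.5548, -0.4432, 0.1509]
tool_rot: [-3.142, -0.0, 1.688]
contact_force: [-0.6, 0.6, 0.5]
width: 0.0448
gripper_force: 0.0
```

```bash
cat > sp.py <<'E'
from h import *
def ringfit(f,zt,roi,zmin):
    im,d,c=load(f);P=cloud(d,c);h=cv2.cvtColor(im,cv2.COLOR_RGB2HSV)
    g=(h[...,1]<70)&(P[...,2]>zmin)&(P[...,2]<zmin+.03)
    g&=(np.hypot(P[...,0]-roi[0],P[...,1]-roi[1])<.045)
    cn=max(cv2.findContours(g.astype(np.uint8),0,1)[0],key=cv2.contourArea)[:,0]
    w=np.array([ray(c,x,y,zt)[:2] for x,y in cn]);A=np.c_[2*w,np.ones(len(w))];k=np.ones(len(w),bool)
    for _ in range(8):
        s=np.linalg.lstsq(A[k],(w[k]**2).sum(1),rcond=None)[0];r=np.sqrt(s[2]+s[:2]@s[:2]);e=abs(np.linalg.norm(w-s[:2],axis=1)-r);k=e<max(.0012,np.median(e)*1.5)
    print('ring',s[:2].round(4),'r',r.round(4),k.sum(),len(w),'z',np.percentile(P[g][:,2],[10,50,90]).round(4));return s[:2]
def handle(f,zt,roi):
    im,d,c=load(f);P=cloud(d,c);h=cv2.cvtColor(im,cv2.COLOR_RGB2HSV)
    b=(h[...,0]>100)&(h[...,0]<125)&(h[...,1]>140)&(h[...,2]>50)&(np.hypot(P[...,0]-roi[0],P[...,1]-roi[1])<.07)
    v,u=np.nonzero(b);q=np.array([ray(c,x,y,zt)[:2] for x,y in zip(u,v)]);m=q.mean(0);e=np.linalg.svd(q-m)[2][0];e*=np.sign(e[1]);a=(q-m)@e
    print('handle',b.sum(),m.round(4),'yaw',np.degrees(np.arctan2(e[1],e[0])).round(2),'ends',(m+e*a.min()).round(4),(m+e*a.max()).round(4),'z',np.median(P[b][:,2]).round(4));return m,e
E
python3 - <<'E'
from sp import *
o=get_obs();print(o['tcp_pos'],o['tool_rot'])
snap('wrist','w7.png');snap('top','t7.png');snap('scene','s7.png')
for f in('w7.png','t7.png','s7.png','w1.png','w6.png'):
    for g in(lambda:ringfit(f,.026,(.545,-.347),.014),lambda:handle(f,.022,(.556,-.456))):
        try:print(f);g()
        except Exception as ex:print('err',ex)
cv2.imwrite('pics/c7.png',load('w7.png')[0][:,:,::-1])
E
```

```text
[ 0.55477762 -0.44318434  0.15094341] [-3.14155393e+00 -4.90936767e-04  1.68799697e+00]
w7.png
ring [ 0.544 -0.345] r 0.0358 203 247 z [0.0238 0.0254 0.0265]
w7.png
handle 1014 [ 0.557 -0.455] yaw 96.52 ends [ 0.5624 -0.5019] [ 0.5524 -0.4141] z 0.0227
t7.png
err max() iterable argument is empty
t7.png
handle 88 [ 0.5558 -0.4639] yaw 96.99 ends [ 0.5604 -0.5008] [ 0.5511 -0.4256] z 0.0221
s7.png
ring [ 0.538  -0.3426] r 0.0381 40 72 z [0.017  0.0251 0.03  ]
s7.png
handle 77 [ 0.5516 -0.457 ] yaw 97.74 ends [ 0.5571 -0.498 ] [ 0.546  -0.4158] z 0.0221
w1.png
ring [ 0.5432 -0.345 ] r 0.0359 184 218 z [0.023  0.0253 0.0265]
w1.png
handle 1047 [ 0.556  -0.4564] yaw 96.79 ends [ 0.5615 -0.5026] [ 0.5509 -0.4137] z 0.0225
w6.png
ring [ 0.5438 -0.3403] r 0.0374 116 220 z [0.0177 0.0253 0.0265]
w6.png
handle 169 [ 0.5533 -0.4295] yaw 91.41 ends [ 0.5537 -0.4485] [ 0.5529 -0.4146] z 0.0229
```

View pics/c7.png

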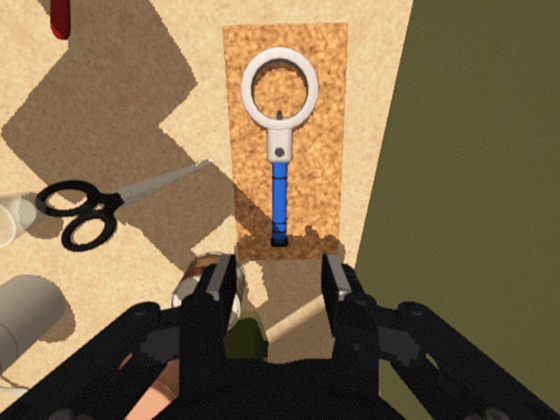

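The wrist view shows the ring at (280,88) and handle from (280,160) to (280,245), lined up with the tool axis. I'll descend onto the handle about 97 mm from the ring axis.

```bash
python3 - <<'E'
from h import *
plan([.5552,-.4413,.009],96.6,5)
E
```

```text
need 3.5 rows; using 5
{'x': 0.0014, 'y': 0.0004, 'z': 0.0711}
{'x': 0.0014, 'y': 0.0004, 'z': 0.0711}
{'x': 0.0014, 'y': 0.0004, 'z': 0.0711}
{'x': 0.0014, 'y': 0.0004, 'z': 0.0711}
{'x': 0.0014, 'y': 0.0004, 'z': 0.0711}
```

Emit:
{"fn": "drive_tool", "kwargs": {
  "increments": [
    {"x": 0.002, "y": 0.0007, "z": 0.095, "ax": 0, "ay": 0, "az": 0},
    {"x": 0.002, "y": 0.0007, "z": 0.09, "ax": 0, "ay": 0, "az": 0},
    {"x": 0.002, "y": 0.0006, "z": 0.07, "ax": 0, "ay": 0, "az": 0},
    {"x": 0.001, "y": 0, "z": 0.05, "ax": 0, "ay": 0, "az": 0},
    {"x": 0, "y": 0, "z": 0.025, "ax": 0, "ay": 0, "az": 0}
  ]
}}

```text
clock: 7.97
tcp_pos: [0.553, -0.4402, 0.0153]
tool_rot: [-3.138, -0.004, 1.687]
contact_force: [-0.2, 0.6, -0.0]
width: 0.0453
gripper_force: 0.0
```

Emit:
{"fn": "drive_tool", "kwargs": {
  "increments": [
    {"x": 0, "y": 0, "z": 0.01, "ax": 0, "ay": 0, "az": 0},
    {"x": 0, "y": 0, "z": 0.01, "ax": 0, "ay": 0, "az": 0},
    {"x": 0, "y": 0, "z": 0.0, "ax": 0, "ay": 0, "az": 0}
  ]
}}

```text
clock: 8.22
tcp_pos: [0.5556, -0.4429, 0.0113]
tool_rot: [3.141, 0.001, 1.686]
contact_force: [0.1, -0.2, 0.3]
width: 0.045
gripper_force: 0.0
```

Emit:
{"fn": "drive_tool", "kwargs": {
  "increments": [
    {"x": 0, "y": 0, "z": 0.006, "ax": 0, "ay": 0, "az": 0},
    {"x": 0, "y": 0, "z": 0.0, "ax": 0, "ay": 0, "az": 0}
  ]
}}

```text
clock: 8.38
tcp_pos: [0.5558, -0.4431, 0.0095]
tool_rot: [3.14, 0.002, 1.686]
contact_force: [-0.1, -0.5, -0.9]
width: 0.0452
gripper_force: 0.0
```

Emit:
{"fn": "drive_tool", "kwargs": {
  "increments": [
    {"x": 0, "y": 0, "z": 0, "ax": 0, "ay": 0, "az": 0},
    {"x": 0, "y": 0, "z": 0, "ax": 0, "ay": 0, "az": 0},
    {"x": 0, "y": 0, "z": 0, "ax": 0, "ay": 0, "az": 0},
    {"x": 0, "y": 0, "z": 0, "ax": 0, "ay": 0, "az": 0},
    {"x": 0, "y": 0, "z": 0, "ax": 0, "ay": 0, "az": 0}
  ],
  "gripper": 5
}}

```text
clock: 8.8
tcp_pos: [0.555, -0.4425, 0.0083]
tool_rot: [3.141, 0.0, 1.686]
contact_force: [0.2, 0.4, 0.5]
width: 0.0052
gripper_force: 0.0
```

Emit:
{"fn": "drive_tool", "kwargs": {
  "increments": [
    {"x": 0, "y": 0, "z": 0, "ax": 0, "ay": 0, "az": 0},
    {"x": 0, "y": 0, "z": 0, "ax": 0, "ay": 0, "az": 0}
  ]
}}

```text
clock: 8.97
tcp_pos: [0.5549, -0.4424, 0.0081]
tool_rot: [-3.142, -0.0, 1.686]
contact_force: [0.4, 1.0, -0.5]
width: 0.0048
gripper_force: 0.0
```

```bash
python3 - <<'E'
from sp import *
snap('wrist','w8.png');snap('scene','s8.png');snap('top','t8.png')
ringfit('w8.png',.026,(.545,-.347),.014)
for f in('w8.png','t8.png','s8.png'):
    try:print(f);handle(f,.022,(.556,-.456))
    except Exception as e:print(e)
cv2.imwrite('pics/c8.png',np.vstack([cv2.resize(load('w8.png')[0],(480,360)),cv2.resize(load('s8.png')[0][135:195,270:390],(480,240))])[:,:,::-1])
E
```

```text
ring [ 0.5441 -0.345 ] r 0.0358 317 479 z [0.0223 0.0254 0.0264]
w8.png
handle 1953 [ 0.5558 -0.4452] yaw 96.2 ends [ 0.562  -0.5025] [ 0.5523 -0.413 ] z 0.0228
t8.png
handle 36 [ 0.5595 -0.486 ] yaw 98.78 ends [ 0.5614 -0.498 ] [ 0.5572 -0.471 ] z 0.0207
s8.png
handle 81 [ 0.552  -0.4565] yaw 97.31 ends [ 0.5573 -0.4979] [ 0.5468 -0.4157] z 0.0218
```

View pics/c8.png

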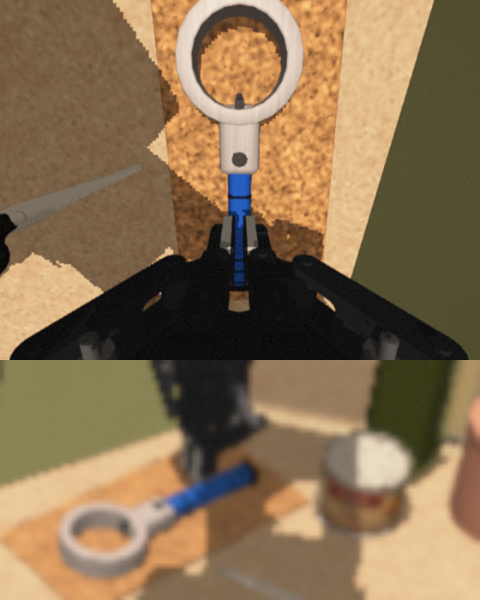

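```bash
python3 - <<'E'
from h import *
im,d,c=load('w8.png');P=cloud(d,c);s=560/480
for u,v in((226,220),(226,235),(252,220),(252,235),(222,250),(256,250),(239,225),(239,240),(238,255),(238,270),(238,282),(239,200),(239,300)):
    a,b=int(u*s),int(v*s);print((u,v),P[b,a].round(4),im[b,a])
o=get_obs();print(o['tcp_pos'],o['width'],o['gripper_force'])
E
```

```text
(226, 220) [ 0.5464 -0.4326  0.0509] [104  95  87]
(226, 235) [ 0.5472 -0.4324  0.0684] [100  92  86]
(252, 220) [ 0.5616 -0.4305  0.0516] [108 100  93]
(252, 235) [ 0.5608 -0.4308  0.0685] [105  98  89]
(222, 250) [ 0.5463 -0.4321  0.0821] [14 18 18]
(256, 250) [ 0.5615 -0.4297  0.0832] [10 10 10]
(239, 225) [ 0.5559 -0.4504  0.022 ] [ 36  90 185]
(239, 240) [ 0.5573 -0.4623  0.0227] [ 21  50 100]
(238, 255) [ 0.558  -0.4741  0.0234] [22 50 97]
(238, 270) [ 0.5596 -0.4881  0.0225] [12 33 68]
(238, 282) [ 0.5608 -0.4987  0.0229] [12 21 38]
(239, 200) [ 0.5537 -0.4315  0.0221] [ 40  95 192]
(239, 300) [ 5.659e-01 -5.373e-01 -3.000e-04] [108  80  56]
[ 0.55490496 -0.44238396  0.00807278] 0.004964255393169127 0.0
```

```bash
python3 - <<'E'
from h import *
im,d,c=load('w8.png');P=cloud(d,c)
for u in(262,264,294):
    for v in range(236,276,4):print(u,v,P[v,u].round(4),im[v,u])
E
```

```text
262 236 [ 0.5443 -0.4425  0.0033] [180 122  69]
262 240 [ 0.5446 -0.4452  0.0037] [199 139  80]
262 244 [ 0.5449 -0.4488  0.0022] [198 137  78]
262 248 [ 0.5452 -0.4506  0.0045] [116  75  46]
262 252 [ 0.5457 -0.4323  0.0473] [94 84 74]
262 256 [ 0.5459 -0.4328  0.0506] [106  97  87]
262 260 [ 0.5461 -0.4328  0.055 ] [105 100  89]
262 264 [ 0.5463 -0.4324  0.0596] [109 103  93]
262 268 [ 0.5465 -0.4322  0.0636] [101  91  84]
262 272 [ 0.5467 -0.4327  0.0662] [104  95  89]
264 236 [ 0.5456 -0.4424  0.0033] [198 133  78]
264 240 [ 0.5459 -0.4448  0.0042] [219 150  86]
264 244 [ 0.5462 -0.4484  0.0027] [196 132  75]
264 248 [ 0.5465 -0.4508  0.0037] [124  80  46]
264 252 [ 0.5467 -0.4331  0.0455] [100  89  78]
264 256 [ 0.5469 -0.4325  0.0511] [108 104  92]
264 260 [ 0.5471 -0.4323  0.0557] [102  96  89]
264 264 [ 0.5473 -0.4322  0.0597] [106  99  89]
264 268 [ 0.5474 -0.4323  0.0633] [103  94  85]
264 272 [ 0.5476 -0.4325  0.0665] [106  99  89]
294 236 [ 0.5653 -0.4402  0.0031] [194 129  73]
294 240 [ 0.5655 -0.4423  0.0049] [216 147  86]
294 244 [ 0.5658 -0.4449  0.0053] [107  68  36]
294 248 [ 0.5663 -0.4484  0.0041] [97 62 38]
294 252 [ 0.5618 -0.4306  0.0469] [101  91  81]
294 256 [ 0.5616 -0.4305  0.0516] [108 100  93]
294 260 [ 0.5614 -0.4305  0.0558] [100  94  86]
294 264 [ 0.5612 -0.4306  0.0598] [106 100  92]
294 268 [ 0.5612 -0.4313  0.0621] [104 102  89]
294 272 [ 0.5609 -0.431   0.0664] [105  97  89]
```

The wrist depth shows the fingertips at about z = 0.046 while the reported TCP is 0.008, so the fingers closed above the handle. The tips sit about 37 mm behind the stated TCP. I'll open and go lower by that amount, watching the force.

Emit:
{"fn": "drive_tool", "kwargs": {
  "increments": [
    {"x": 0, "y": 0, "z": 0, "ax": 0, "ay": 0, "az": 0},
    {"x": 0, "y": 0, "z": 0, "ax": 0, "ay": 0, "az": 0},
    {"x": 0, "y": 0, "z": 0, "ax": 0, "ay": 0, "az": 0},
    {"x": 0, "y": 0, "z": 0, "ax": 0, "ay": 0, "az": 0},
    {"x": 0, "y": 0, "z": 0, "ax": 0, "ay": 0, "az": 0}
  ],
  "gripper": 40
}}

```text
clock: 9.53
tcp_pos: [0.555, -0.4424, 0.0081]
tool_rot: [-3.142, 0.0, 1.686]
contact_force: [-1.3, -0.6, 0.7]
width: 0.0399
gripper_force: 0.0
```

Emit:
{"fn": "drive_tool", "kwargs": {
  "increments": [
    {"x": 0, "y": 0, "z": 0.015, "ax": 0, "ay": 0, "az": 0},
    {"x": 0, "y": 0, "z": 0.015, "ax": 0, "ay": 0, "az": 0},
    {"x": 0, "y": 0, "z": 0, "ax": 0, "ay": 0, "az": 0}
  ]
}}

```text
clock: 9.78
tcp_pos: [0.5539, -0.4415, -0.0057]
tool_rot: [-3.14, -0.002, 1.686]
contact_force: [0.1, 1.0, -0.5]
width: 0.0397
gripper_force: 0.0
```

```bash
python3 - <<'E'
from h import *
im,d,c=snap('wrist','w9.png');P=cloud(d,c)
o=get_obs();t=o['tcp_pos'];print(t,o['tool_rot'],o['contact_force'],o['width'])
# finger front faces: points within 40mm of tcp xy, lowest z above .03
m=(np.hypot(P[...,0]-t[0],P[...,1]-t[1])<.05)&(P[...,2]>t[2]+.012)&(P[...,2]<.12)&(np.indices(d.shape)[0]>230)&(P[...,2]>.028)
q=P[m];print(m.sum(),q[:,2].min(),np.percentile(q[:,2],[1,5,20]),q[q[:,2].argmin()])
b,e=np.histogram(q[:,2],12);print(b,e.round(3))
print(c['t'],'campos',-np.array(c['R']).T@c['t']-t)
E
```

```text
[ 0.55408353 -0.44159968 -0.00526955] [-3.13986292e+00 -1.94636901e-03  1.68620411e+00] [-0.1002381  -0.44655035 -0.36032164] 0.04001658914007556
31336 0.029115139452564047 [0.03811475 0.05375354 0.08261528] [ 0.53478469 -0.44796002  0.02911514]
[ 223  530  641  744  881  988 2039 5397 2537 5111 6372 5873] [0.029 0.037 0.044 0.052 0.059 0.067 0.075 0.082 0.09  0.097 0.105 0.112
 0.12 ]
[-0.49963541 -0.45656108  0.0339073 ] campos [-0.00844289  0.07782309  0.17607983]
```

Emit:
{"fn": "drive_tool", "kwargs": {
  "increments": [
    {"x": 0, "y": 0, "z": 0.02, "ax": 0, "ay": 0, "az": 0},
    {"x": 0, "y": 0, "z": 0.02, "ax": 0, "ay": 0, "az": 0},
    {"x": 0, "y": 0, "z": 0.01, "ax": 0, "ay": 0, "az": 0},
    {"x": 0, "y": 0, "z": 0, "ax": 0, "ay": 0, "az": 0},
    {"x": 0, "y": 0, "z": 0, "ax": 0, "ay": 0, "az": 0}
  ]
}}

```text
clock: 10.25
tcp_pos: [0.5546, -0.442, -0.0247]
tool_rot: [-3.141, -0.001, 1.686]
contact_force: [0.0, 0.1, -0.5]
width: 0.04
gripper_force: 0.0
```

Emit:
{"fn": "drive_tool", "kwargs": {
  "increments": [
    {"x": 0, "y": 0, "z": 0.005, "ax": 0, "ay": 0, "az": 0},
    {"x": 0, "y": 0, "z": 0, "ax": 0, "ay": 0, "az": 0},
    {"x": 0, "y": 0, "z": 0, "ax": 0, "ay": 0, "az": 0}
  ]
}}

```text
clock: 10.5
tcp_pos: [0.5551, -0.4425, -0.0257]
tool_rot: [3.141, 0.0, 1.686]
contact_force: [-0.7, -0.8, 0.0]
width: 0.0399
gripper_force: 0.0
```

Emit:
{"fn": "drive_tool", "kwargs": {
  "increments": [
    {"x": 0, "y": 0, "z": 0, "ax": 0, "ay": 0, "az": 0},
    {"x": 0, "y": 0, "z": 0, "ax": 0, "ay": 0, "az": 0},
    {"x": 0, "y": 0, "z": 0, "ax": 0, "ay": 0, "az": 0},
    {"x": 0, "y": 0, "z": 0, "ax": 0, "ay": 0, "az": 0},
    {"x": 0, "y": 0, "z": 0, "ax": 0, "ay": 0, "az": 0}
  ],
  "gripper": 5
}}

```text
clock: 10.92
tcp_pos: [0.5553, -0.4426, -0.0253]
tool_rot: [3.141, 0.001, 1.686]
contact_force: [0.7, 0.9, 3.5]
width: 0.0146
gripper_force: 61.5
```

```bash
python3 - <<'E'
from h import *
im,d,c=snap('wrist','w10.png');P=cloud(d,c)
o=get_obs();print(o['tcp_pos'],o['contact_force'],o['width'],o['gripper_force'])
for u in(255,262,295,300):print(u,[(v,P[v,u].round(3)) for v in range(236,290,7)])
E
```

```text
[ 0.55522865 -0.44256184 -0.02534552] [-0.02021736  0.4393138   2.71656975] 0.014588753202562539 61.514761447906494
255 [(236, array([ 0.541, -0.429,  0.004])), (243, array([ 0.542, -0.432,  0.005])), (250, array([ 0.542, -0.437,  0.004])), (257, array([ 0.543, -0.433,  0.019])), (264, array([ 0.543, -0.433,  0.026])), (271, array([ 0.544, -0.433,  0.033])), (278, array([ 0.544, -0.433,  0.038])), (285, array([ 0.545, -0.433,  0.044]))]
262 [(236, array([ 0.545, -0.421,  0.019])), (243, array([ 0.545, -0.426,  0.018])), (250, array([ 0.546, -0.429,  0.018])), (257, array([ 0.546, -0.433,  0.019])), (264, array([ 0.547, -0.432,  0.027])), (271, array([ 0.547, -0.432,  0.033])), (278, array([ 0.547, -0.433,  0.037])), (285, array([ 0.548, -0.436,  0.038]))]
295 [(236, array([ 0.561, -0.419,  0.02 ])), (243, array([ 0.563, -0.43 ,  0.004])), (250, array([ 0.562, -0.428,  0.017])), (257, array([ 0.562, -0.431,  0.019])), (264, array([ 0.562, -0.431,  0.026])), (271, array([ 0.562, -0.431,  0.032])), (278, array([ 0.562, -0.432,  0.037])), (285, array([ 0.562, -0.435,  0.037]))]
300 [(236, array([ 0.565, -0.426,  0.003])), (243, array([ 0.566, -0.43 ,  0.004])), (250, array([ 0.566, -0.434,  0.004])), (257, array([ 0.565, -0.43 ,  0.02 ])), (264, array([ 0.564, -0.43 ,  0.027])), (271, array([ 0.564, -0.431,  0.032])), (278, array([ 0.563, -0.431,  0.038])), (285, array([ 0.563, -0.43 ,  0.045]))]
```

Gripped, but shallow, with the tips at z ≈ 0.016. I'll regrip about 7 mm deeper for stiffness.

Emit:
{"fn": "drive_tool", "kwargs": {
  "increments": [
    {"x": 0, "y": 0, "z": 0, "ax": 0, "ay": 0, "az": 0},
    {"x": 0, "y": 0, "z": 0, "ax": 0, "ay": 0, "az": 0},
    {"x": 0, "y": 0, "z": 0.006, "ax": 0, "ay": 0, "az": 0},
    {"x": 0, "y": 0, "z": 0.006, "ax": 0, "ay": 0, "az": 0},
    {"x": 0, "y": 0, "z": 0.005, "ax": 0, "ay": 0, "az": 0}
  ],
  "gripper": 35
}}

```text
clock: 11.38
tcp_pos: [0.555, -0.4424, -0.0308]
tool_rot: [3.142, 0.0, 1.686]
contact_force: [-6.0, 4.4, 25.4]
width: 0.0351
gripper_force: 12.6
```

Emit:
{"fn": "drive_tool", "kwargs": {
  "increments": [
    {"x": 0, "y": 0, "z": 0, "ax": 0, "ay": 0, "az": 0},
    {"x": 0, "y": 0, "z": 0, "ax": 0, "ay": 0, "az": 0},
    {"x": 0, "y": 0, "z": 0, "ax": 0, "ay": 0, "az": 0}
  ]
}}

```text
clock: 11.63
tcp_pos: [0.5549, -0.4424, -0.0308]
tool_rot: [3.141, 0.001, 1.686]
contact_force: [-1.3, 2.4, 10.7]
width: 0.0353
gripper_force: 5.9
```

Emit:
{"fn": "drive_tool", "kwargs": {
  "increments": [
    {"x": 0, "y": 0, "z": 0, "ax": 0, "ay": 0, "az": 0},
    {"x": 0, "y": 0, "z": 0, "ax": 0, "ay": 0, "az": 0},
    {"x": 0, "y": 0, "z": 0, "ax": 0, "ay": 0, "az": 0},
    {"x": 0, "y": 0, "z": 0, "ax": 0, "ay": 0, "az": 0},
    {"x": 0, "y": 0, "z": 0, "ax": 0, "ay": 0, "az": 0}
  ],
  "gripper": 5
}}

```text
clock: 12.05
tcp_pos: [0.556, -0.4439, -0.0294]
tool_rot: [3.139, 0.004, 1.687]
contact_force: [-2.8, 0.8, 17.0]
width: 0.0153
gripper_force: 65.1
```

Emit:
{"fn": "drive_tool", "kwargs": {
  "increments": [
    {"x": 0, "y": 0, "z": -0.05, "ax": 0, "ay": 0, "az": 0},
    {"x": 0, "y": 0, "z": -0.09, "ax": 0, "ay": 0, "az": 0},
    {"x": 0, "y": 0, "z": -0.09, "ax": 0, "ay": 0, "az": 0},
    {"x": 0, "y": 0, "z": -0.09, "ax": 0, "ay": 0, "az": 0},
    {"x": 0, "y": 0, "z": 0, "ax": 0, "ay": 0, "az": 0}
  ]
}}

```text
clock: 12.47
tcp_pos: [0.559, -0.446, 0.1033]
tool_rot: [3.133, 0.01, 1.686]
contact_force: [1.3, -2.2, -1.1]
width: 0.0146
gripper_force: 59.0
```

Emit:
{"fn": "drive_tool", "kwargs": {
  "increments": [
    {"x": 0, "y": 0, "z": 0, "ax": 0, "ay": 0, "az": 0},
    {"x": 0, "y": 0, "z": 0, "ax": 0, "ay": 0, "az": 0},
    {"x": 0, "y": 0, "z": 0, "ax": 0, "ay": 0, "az": 0}
  ]
}}

```text
clock: 12.72
tcp_pos: [0.5533, -0.4409, 0.0925]
tool_rot: [-3.138, -0.004, 1.686]
contact_force: [-0.5, 0.5, -4.3]
width: 0.0143
gripper_force: 59.0
```

```bash
cat > meas.py <<'E'
from sp import *
def meas(f,roi,z0):
    "held spanner: plane of ring top, ring centre in tool frame"
    o=get_obs();t=o['tcp_pos'];R=Ro.from_euler('xyz',o['tool_rot']);print('tcp',t.round(4),o['tool_rot'].round(4),'F',o['contact_force'].round(1),'w',round(o['width'],4))
    im,d,c=snap('wrist',f);P=cloud(d,c);h=cv2.cvtColor(im,cv2.COLOR_RGB2HSV)
    g=(h[...,1]<70)&(np.hypot(P[...,0]-roi[0],P[...,1]-roi[1])<.05)&(abs(P[...,2]-z0)<.012)
    q=P[g]; k=np.ones(len(q),bool);m=q.mean(0);A=np.c_[q[:,:2]-m[:2],np.ones(len(q))]
    for _ in range(10):
        s=np.linalg.lstsq(A[k],q[k,2],rcond=None)[0];r=A@s-q[:,2];k=abs(r)<max(.0015,np.median(abs(r)))
    print('top plane z',s[2].round(4),'slopes',s[:2].round(3),k.sum(),len(q))
    x=ringfit(f,s[2],roi,z0-.012); zc=s[2]+s[:2]@(x-m[:2])
    rel=R.inv().apply(np.r_[x,zc]-t);print('ring top centre',x.round(4),zc.round(4),'in tool',rel.round(4)); return rel
E
python3 - <<'E'
from meas import *
o=get_obs();t=o['tcp_pos']
yaw=o['tool_rot'][2];e=np.array([np.cos(yaw),np.sin(yaw)])
meas('w11.png',tuple(t[:2]+.098*e),t[2]+.058)
E
```

```text
tcp [ 0.5533 -0.4409  0.0925] [-3.1381 -0.0038  1.6862] F [-0.5  0.5 -4.3] w 0.0143
top plane z 0.1476 slopes [-0.007  0.012] 11139 13332
ring [ 0.543  -0.3496] r 0.0343 588 858 z [0.1453 0.1475 0.1486]
ring top centre [ 0.543  -0.3496] 0.1477 in tool [ 0.0921  0.0001 -0.0548]
```

```bash
cat >> meas.py <<'E'
def bore(f,zt,roi,tol=.006):
    "bore circle (top edge) from far-side half of the inner contour is seen at the top edge all round when viewed from above"
    im,d,c=load(f);P=cloud(d,c);h=cv2.cvtColor(im,cv2.COLOR_RGB2HSV)
    g=((abs(P[...,2]-zt)<tol)&(np.hypot(P[...,0]-roi[0],P[...,1]-roi[1])<.05)).astype(np.uint8)
    v,u=np.nonzero(g);w=np.array([ray(c,x,y,zt)[:2] for x,y in zip(u,v)])
    r=np.hypot(*(w-roi).T);out=[]
    best=None
    for nm,r0 in(('bore',.027),('outer',.037)):
        ctr=np.array(roi,float);er=cv2.morphologyEx(g,cv2.MORPH_GRADIENT,np.ones((3,3)))&g
        v,u=np.nonzero(er);w=np.array([ray(c,x,y,zt)[:2] for x,y in zip(u,v) if 2<y<417])
        for tolr in(.006,.004,.002,.002,.0015):
            dd=w-ctr;rr=np.hypot(*dd.T);k=abs(rr-r0)<tolr
            A=np.c_[2*w[k],np.ones(k.sum())];s=np.linalg.lstsq(A,(w[k]**2).sum(1),rcond=None)[0];ctr=s[:2]
        print(nm,ctr.round(4),'r',np.sqrt(s[2]+ctr@ctr).round(4),k.sum())
E
python3 - <<'E'
from meas import *
bore('w11.png',.1477,(.543,-.345),.004)
im,d,c=load('w11.png');h=im[:220,150:420]
# same on mat with w7 for scale check
bore('w7.png',.026,(.544,-.345),.004);bore('w8.png',.026,(.544,-.345),.004)
E
```

```text
bore [ 0.5423 -0.3428] r 0.0263 483
outer [ 0.5424 -0.345 ] r 0.0365 242
bore [ 0.5441 -0.3448] r 0.027 238
outer [ 0.5441 -0.3449] r 0.036 254
bore [ 0.5441 -0.3449] r 0.0266 551
outer [ 0.5442 -0.3452] r 0.036 400
```

The spanner is held level, with the ring centre 99 mm ahead of the TCP and its underside 33 mm above the TCP. I'll carry it over the wheel at yaw 104.5°, 30° from neutral.

```bash
python3 - <<'E'
from h import *
plan([.5232,-.2468,.0935],104.5,6)
E
```

```text
need 4.9 rows; using 6
{'x': 0.0818, 'y': -0.0031, 'z': -0.0001, 'ax': -0.0001, 'ay': -0.0001, 'az': -0.0037}
{'x': 0.0819, 'y': -0.0013, 'z': -0.0002, 'ax': -0.0001, 'ay': -0.0001, 'az': -0.0037}
{'x': 0.0819, 'y': 0.0006, 'z': -0.0003, 'ax': -0.0001, 'ay': -0.0001, 'az': -0.0037}
{'x': 0.0818, 'y': 0.0025, 'z': -0.0003, 'ax': -0.0001, 'ay': -0.0001, 'az': -0.0037}
{'x': 0.0817, 'y': 0.0044, 'z': -0.0004, 'ax': -0.0001, 'ay': -0.0001, 'az': -0.0037}
{'x': 0.0816, 'y': 0.0062, 'z': -0.0004, 'ax': -0.0001, 'ay': -0.0001, 'az': -0.0037}
```

Emit:
{"fn": "drive_tool", "kwargs": {
  "increments": [
    {"x": 0.06, "y": -0.003, "z": 0, "ax": 0, "ay": 0, "az": -0.0037},
    {"x": 0.082, "y": -0.001, "z": 0, "ax": 0, "ay": 0, "az": -0.0037},
    {"x": 0.082, "y": 0.0006, "z": 0, "ax": 0, "ay": 0, "az": -0.0037},
    {"x": 0.082, "y": 0.0025, "z": 0, "ax": 0, "ay": 0, "az": -0.0037},
    {"x": 0.082, "y": 0.0044, "z": 0, "ax": 0, "ay": 0, "az": -0.0037}
  ]
}}

```text
clock: 13.18
tcp_pos: [0.5292, -0.287, 0.0931]
tool_rot: [-3.139, -0.003, 1.803]
contact_force: [0.3, 0.0, -1.9]
width: 0.0146
gripper_force: 59.0
```

Emit:
{"fn": "drive_tool", "kwargs": {
  "increments": [
    {"x": 0.07, "y": 0.0062, "z": 0, "ax": 0, "ay": 0, "az": -0.0037},
    {"x": 0.032, "y": 0, "z": 0, "ax": 0, "ay": 0, "az": 0},
    {"x": 0, "y": 0, "z": 0, "ax": 0, "ay": 0, "az": 0},
    {"x": 0, "y": 0, "z": 0, "ax": 0, "ay": 0, "az": 0},
    {"x": 0, "y": 0, "z": 0, "ax": 0, "ay": 0, "az": 0}
  ]
}}

```text
clock: 13.6
tcp_pos: [0.5242, -0.2499, 0.0949]
tool_rot: [-3.141, 0.001, 1.825]
contact_force: [0.4, -0.9, -1.6]
width: 0.0146
gripper_force: 59.0
```

Emit:
{"fn": "drive_tool", "kwargs": {
  "increments": [
    {"x": 0, "y": 0, "z": 0, "ax": 0, "ay": 0, "az": 0},
    {"x": 0, "y": 0, "z": 0, "ax": 0, "ay": 0, "az": 0},
    {"x": 0, "y": 0, "z": 0, "ax": 0, "ay": 0, "az": 0}
  ]
}}

```text
clock: 13.85
tcp_pos: [0.5238, -0.2499, 0.0951]
tool_rot: [3.142, 0.0, 1.824]
contact_force: [0.0, -0.8, -2.9]
width: 0.0145
gripper_force: 59.0
```

```bash
python3 - <<'E'
from meas import *
o=get_obs();t=o['tcp_pos'];yaw=o['tool_rot'][2];e=np.array([np.cos(yaw),np.sin(yaw)])
print(t,np.degrees(o['tool_rot']),o['contact_force'])
snap('wrist','w12.png');c=load('w12.png')[2];im=load('w12.png')[0];P=cloud(load('w12.png')[1],c)
zt=t[2]+.0552
print('pred ring',t[:2]+.099*e);bore('w12.png',zt,tuple(t[:2]+.099*e),.004)
for lo,hi in((.078,.09),(.070,.078)):
    k=(P[...,2]>lo)&(P[...,2]<hi)&(np.hypot(P[...,0]-.4984,P[...,1]+.151)<.03)
    q=P[k];print('wheel',len(q),q.mean(0).round(4),((q.min(0)+q.max(0))/2).round(4),np.ptp(q,0).round(3))
    cc,r=cv2.minEnclosingCircle(q[:,:2].astype(np.float32));print(cc,r)
cv2.imwrite('pics/c12.png',im[:,:,::-1])
E
```

```text
[ 0.52383922 -0.24987614  0.09512806] [1.79999583e+02 1.26579954e-02 1.04527454e+02] [ 0.04272849 -0.79416314 -2.8962249 ]
pred ring [ 0.49900567 -0.15404142]
bore [ 0.4992 -0.154 ] r 0.0263 499
outer [ 0.4994 -0.1552] r 0.0361 246
wheel 2660 [ 0.4987 -0.1509  0.0827] [ 0.4988 -0.1505  0.0829] [0.033 0.034 0.01 ]
(0.4987150728702545, -0.15063712000846863) 0.017047284170985222
wheel 1204 [ 0.4983 -0.1508  0.0751] [ 0.4983 -0.1508  0.074 ] [0.044 0.044 0.008]
(0.49847647547721863, -0.1506062150001526) 0.022714117541909218
```

View pics/c12.png

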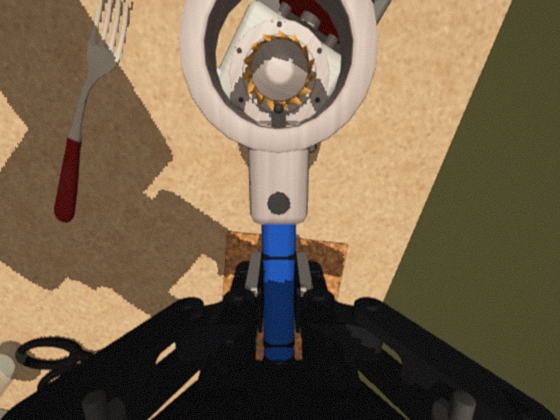

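The wrist view shows the wheel (280,72) inside the ring's bore. Measured, the wheel is at (0.4985,-0.1507) and the ring at (0.4991,-0.1540), so I move +3.4 mm along tool x and then descend.

Emit:
{"fn": "drive_tool", "kwargs": {
  "increments": [
    {"x": 0.0085, "y": 0.0005, "z": 0.045, "ax": 0, "ay": 0, "az": 0},
    {"x": 0, "y": 0, "z": 0.045, "ax": 0, "ay": 0, "az": 0},
    {"x": 0, "y": 0, "z": 0, "ax": 0, "ay": 0, "az": 0},
    {"x": 0, "y": 0, "z": 0, "ax": 0, "ay": 0, "az": 0},
    {"x": 0, "y": 0, "z": 0, "ax": 0, "ay": 0, "az": 0}
  ]
}}

```text
clock: 14.32
tcp_pos: [0.5235, -0.246, 0.0599]
tool_rot: [3.141, 0.001, 1.825]
contact_force: [-0.8, 0.3, -3.3]
width: 0.015
gripper_force: 59.0
```

Emit:
{"fn": "drive_tool", "kwargs": {
  "increments": [
    {"x": 0, "y": 0, "z": 0, "ax": 0, "ay": 0, "az": 0},
    {"x": 0, "y": 0, "z": 0, "ax": 0, "ay": 0, "az": 0},
    {"x": 0, "y": 0, "z": 0, "ax": 0, "ay": 0, "az": 0},
    {"x": 0, "y": 0, "z": 0, "ax": 0, "ay": 0, "az": 0}
  ]
}}

```text
clock: 14.65
tcp_pos: [0.5234, -0.2456, 0.06]
tool_rot: [3.141, 0.001, 1.826]
contact_force: [-0.4, -0.0, -2.2]
width: 0.0144
gripper_force: 59.0
```

```bash
python3 - <<'E'
from meas import *
o=get_obs();t=o['tcp_pos'];yaw=o['tool_rot'][2];e=np.array([np.cos(yaw),np.sin(yaw)])
print(t,np.degrees(o['tool_rot']),o['contact_force'])
snap('wrist','w13.png');im,d,c=load('w13.png');P=cloud(d,c)
print('pred ring',t[:2]+.099*e);bore('w13.png',t[2]+.0552,tuple(t[:2]+.099*e),.004)
k=(P[...,2]>.07)&(P[...,2]<.09)&(np.hypot(P[...,0]-.4984,P[...,1]+.151)<.0245)
print(cv2.minEnclosingCircle(P[k][:,:2].astype(np.float32)))
E
```

```text
[ 0.52340072 -0.24562618  0.05997572] [1.79950283e+02 4.78189000e-02 1.04606150e+02] [-0.3859855  -0.03363666 -2.18190857]
pred ring [ 0.49843558 -0.14982566]
bore [ 0.4985 -0.1497] r 0.0264 518
outer [ 0.4985 -0.1499] r 0.0359 373
((0.49850186705589294, -0.15050038695335388), 0.022897159680724144)
```

Emit:
{"fn": "drive_tool", "kwargs": {
  "increments": [
    {"x": -0.002, "y": 0, "z": 0.025, "ax": 0, "ay": 0, "az": 0},
    {"x": 0, "y": 0, "z": 0.025, "ax": 0, "ay": 0, "az": 0},
    {"x": 0, "y": 0, "z": 0.025, "ax": 0, "ay": 0, "az": 0},
    {"x": 0, "y": 0, "z": 0.01, "ax": 0, "ay": 0, "az": 0},
    {"x": 0, "y": 0, "z": 0, "ax": 0, "ay": 0, "az": 0}
  ]
}}

```text
clock: 15.12
tcp_pos: [0.5219, -0.2461, 0.0233]
tool_rot: [-3.139, -0.001, 1.826]
contact_force: [-0.2, -1.9, -3.1]
width: 0.0145
gripper_force: 58.9
```

Emit:
{"fn": "drive_tool", "kwargs": {
  "increments": [
    {"x": 0, "y": 0, "z": 0.01, "ax": 0, "ay": 0, "az": 0},
    {"x": 0, "y": 0, "z": 0, "ax": 0, "ay": 0, "az": 0},
    {"x": 0, "y": 0, "z": 0, "ax": 0, "ay": 0, "az": 0}
  ]
}}

```text
clock: 15.37
tcp_pos: [0.5231, -0.2466, 0.0214]
tool_rot: [-3.141, 0.0, 1.826]
contact_force: [-2.0, -3.2, -1.9]
width: 0.0141
gripper_force: 59.2
```

Emit:
{"fn": "drive_tool", "kwargs": {
  "increments": [
    {"x": 0, "y": 0, "z": 0.005, "ax": 0, "ay": 0, "az": 0},
    {"x": 0, "y": 0, "z": 0, "ax": 0, "ay": 0, "az": 0},
    {"x": 0, "y": 0, "z": 0, "ax": 0, "ay": 0, "az": 0}
  ]
}}

```text
clock: 15.62
tcp_pos: [0.5234, -0.2466, 0.0201]
tool_rot: [3.141, 0.001, 1.826]
contact_force: [-1.5, -4.3, 4.1]
width: 0.0146
gripper_force: 60.0
```

Emit:
{"fn": "drive_tool", "kwargs": {
  "increments": [
    {"x": 0, "y": 0, "z": 0.004, "ax": 0, "ay": 0, "az": 0},
    {"x": 0, "y": 0, "z": 0, "ax": 0, "ay": 0, "az": 0},
    {"x": 0, "y": 0, "z": 0, "ax": 0, "ay": 0, "az": 0}
  ]
}}

```text
clock: 15.87
tcp_pos: [0.5237, -0.2468, 0.0186]
tool_rot: [3.141, 0.001, 1.826]
contact_force: [-2.4, -4.4, 5.9]
width: 0.0147
gripper_force: 60.3
```

```bash
python3 - <<'E'
from meas import *
o=get_obs();t=o['tcp_pos'];yaw=o['tool_rot'][2];e=np.array([np.cos(yaw),np.sin(yaw)])
meas('w14.png',tuple(t[:2]+.099*e),t[2]+.0552);bore('w14.png',.074,tuple(t[:2]+.099*e),.004);print(o['moment'])
E
```

```text
tcp [ 0.5237 -0.2468  0.0186] [3.1406e+00 1.4000e-03 1.8258e+00] F [-2.4 -4.4  5.9] w 0.0147
top plane z 0.0764 slopes [-0.013  0.043] 11701 21711
ring [ 0.4994 -0.1559] r 0.0354 499 850 z [0.0736 0.0769 0.085 ]
ring top centre [ 0.4994 -0.1559] 0.0766 in tool [ 0.094  -0.0006 -0.0581]
bore [ 0.4976 -0.1495] r 0.027 527
outer [ 0.4985 -0.1528] r 0.0366 541
[-0.22133165  0.49945203  0.29699019]
```

```bash
cat >> meas.py <<'E'
def sectors(f,ctr=(.4985,-.1506)):
    im,d,c=load(f);P=cloud(d,c);D=P[...,:2]-np.array(ctr);r=np.hypot(D[...,0],D[...,1]);a=np.degrees(np.arctan2(D[...,1],D[...,0]))
    for s in range(-180,180,30):
        k=(r>.0295)&(r<.0345)&(a>=s)&(a<s+30)&(P[...,2]<.1);print(s+15,k.sum(),np.median(P[k][:,2]).round(4) if k.sum() else '',end=' | ')
    print()
E
python3 - <<'E'
from meas import *
sectors('w14.png')
E
```

```text
-165 743 0.077 | -135 645 0.0765 | -105 578 0.0761 | -75 558 0.0759 | -45 576 0.076 | -15 638 0.0764 | 15 745 0.0769 | 45 366 0.0771 | 75 0  | 105 0  | 135 0  | 165 398 0.0772 |
```

Emit:
{"fn": "drive_tool", "kwargs": {
  "increments": [
    {"x": -0.002, "y": -0.002, "z": 0, "ax": 0, "ay": 0, "az": 0},
    {"x": 0, "y": 0, "z": 0.003, "ax": 0, "ay": 0, "az": 0},
    {"x": 0, "y": 0, "z": 0, "ax": 0, "ay": 0, "az": 0}
  ]
}}

```text
clock: 16.17
tcp_pos: [0.5236, -0.2477, 0.0169]
tool_rot: [3.14, 0.002, 1.825]
contact_force: [-0.0, -2.9, -0.1]
width: 0.0147
gripper_force: 59.3
```

Emit:
{"fn": "drive_tool", "kwargs": {
  "increments": [
    {"x": 0, "y": 0, "z": 0.003, "ax": 0, "ay": 0, "az": 0},
    {"x": 0, "y": 0, "z": 0, "ax": 0, "ay": 0, "az": 0},
    {"x": 0, "y": 0, "z": 0, "ax": 0, "ay": 0, "az": 0}
  ]
}}

```text
clock: 16.42
tcp_pos: [0.5237, -0.2477, 0.0161]
tool_rot: [3.14, 0.001, 1.826]
contact_force: [-0.6, -3.2, 5.9]
width: 0.0148
gripper_force: 60.2
```

```bash
python3 - <<'E'
from meas import *
snap('wrist','w15.png');sectors('w15.png');print(get_obs()['tcp_pos'],get_obs()['contact_force'])
E
```

```text
-165 754 0.075 | -135 649 0.0744 | -105 587 0.0739 | -75 571 0.0739 | -45 581 0.074 | -15 660 0.0744 | 15 753 0.075 | 45 308 0.0753 | 75 0  | 105 0  | 135 0  | 165 337 0.0753 | 
[ 0.52366232 -0.24775459  0.01606828] [ 0.05283451 -3.92971506  6.04214746]
```

The ring is seated, its underside 0.7 mm above the seat. Now the first drive stroke: clockwise, 5° per row about the wheel axis.

Emit:
{"fn": "drive_tool", "kwargs": {
  "increments": [
    {"x": 0.001, "y": -0.0217, "z": 0, "ax": 0, "ay": 0, "az": 0.0139},
    {"x": 0.001, "y": -0.0217, "z": 0, "ax": 0, "ay": 0, "az": 0.0139},
    {"x": 0.001, "y": -0.0217, "z": 0, "ax": 0, "ay": 0, "az": 0.0139},
    {"x": 0.001, "y": -0.0217, "z": 0, "ax": 0, "ay": 0, "az": 0.0139}
  ]
}}

```text
clock: 16.8
tcp_pos: [0.4921, -0.2518, 0.0166]
tool_rot: [3.134, 0.003, 1.472]
contact_force: [5.2, -3.8, 3.3]
width: 0.0147
gripper_force: 59.8
```

```bash
cat > st.py <<'E'
from meas import *
def st():
    o=get_obs();t=o['tcp_pos'];y=o['tool_rot'][2];R=Ro.from_euler('xyz',o['tool_rot'])
    v=np.array([.4985,-.1506,0])-[t[0],t[1],0];r=R.inv().apply(v);f=R.inv().apply(o['contact_force'])
    print('t',o['clock'],'yaw',np.degrees(y).round(2),'wheel in tool',r[:2].round(4),'z',t[2].round(4),'F tool',f.round(1),'tilt',(np.degrees(o['tool_rot'][:2])%180).round(2),'g',round(o['gripper_force'],1))
E
python3 -c "from st import *;st()"
```

```text
t 16.8 yaw 84.33 wheel in tool [ 0.1013 -0.0036] z 0.0166 F tool [-3.2  5.6 -3.2] tilt [1.7955e+02 1.6000e-01] g 59.8
```

Emit:
{"fn": "drive_tool", "kwargs": {
  "increments": [
    {"x": 0.002, "y": -0.0217, "z": 0, "ax": 0, "ay": 0, "az": 0.0139},
    {"x": 0.001, "y": -0.0217, "z": 0, "ax": 0, "ay": 0, "az": 0.0139},
    {"x": 0.001, "y": -0.0217, "z": 0, "ax": 0, "ay": 0, "az": 0.0139},
    {"x": 0.001, "y": -0.0217, "z": 0, "ax": 0, "ay": 0, "az": 0.0139},
    {"x": 0.001, "y": -0.0217, "z": 0, "ax": 0, "ay": 0, "az": 0.0139}
  ]
}}

```text
clock: 17.22
tcp_pos: [0.4502, -0.2392, 0.0164]
tool_rot: [3.134, 0.002, 1.036]
contact_force: [-0.1, -9.1, 3.0]
width: 0.0146
gripper_force: 59.8
```

```bash
python3 -c "from st import *;st()"
```

```text
t 17.2167 yaw 59.37 wheel in tool [ 0.1009 -0.0036] z 0.0164 F tool [-7.9  4.6 -2.9] tilt [1.7955e+02 1.0000e-01] g 59.8
```

Emit:
{"fn": "drive_tool", "kwargs": {
  "increments": [
    {"x": 0.001, "y": -0.0217, "z": 0, "ax": 0, "ay": 0, "az": 0.0139},
    {"x": 0.001, "y": -0.0217, "z": 0, "ax": 0, "ay": 0, "az": 0.0139},
    {"x": 0.001, "y": -0.0217, "z": 0, "ax": 0, "ay": 0, "az": 0.0139},
    {"x": 0.001, "y": -0.0217, "z": 0, "ax": 0, "ay": 0, "az": 0.0139},
    {"x": 0, "y": 0, "z": 0, "ax": 0, "ay": 0, "az": 0}
  ]
}}

```text
clock: 17.63
tcp_pos: [0.4221, -0.2155, 0.0163]
tool_rot: [3.136, -0.0, 0.686]
contact_force: [-1.9, -10.1, 4.1]
width: 0.0147
gripper_force: 60.0
```

Emit:
{"fn": "drive_tool", "kwargs": {
  "increments": [
    {"x": 0, "y": 0, "z": 0, "ax": 0, "ay": 0, "az": 0},
    {"x": 0, "y": 0, "z": 0, "ax": 0, "ay": 0, "az": 0}
  ]
}}

```text
clock: 17.8
tcp_pos: [0.4224, -0.2158, 0.0162]
tool_rot: [3.137, -0.0, 0.689]
contact_force: [-1.8, -8.7, 4.5]
width: 0.0145
gripper_force: 60.2
```

```bash
python3 - <<'E'
from st import *
st();im,d,c=snap('wrist','w16.png');sectors('w16.png')
# jaw position: red faces along clamp Y
th=np.radians(74.5);Y=np.array([np.cos(th),np.sin(th)])
for f in('t0.png','t16.png'):
    if f!='t0.png':snap('top',f);snap('scene','s16.png')
    im,d,c=load(f);P=cloud(d,c);h=cv2.cvtColor(im,cv2.COLOR_RGB2HSV)
    m=((h[...,0]<6)|(h[...,0]>174))&(h[...,1]>170)&(h[...,2]>60)&(P[...,2]>.045)&(P[...,2]<.072);m[195:]=0;m[:150]=0;m[:,:220]=0
    n,l,s,cc=cv2.connectedComponentsWithStats(m.astype(np.uint8))
    for i in range(1,n):
        if s[i,4]>8:q=P[l==i][:,:2]@Y;print(f,cc[i].round(),s[i,4],q.mean().round(4),q.min().round(4),q.max().round(4))
E
```

```text
t 17.8 yaw 39.49 wheel in tool [ 0.1002 -0.0019] z 0.0162 F tool [-6.9  5.6 -4.4] tilt [179.73 179.99] g 60.2
-165 569 0.0739 | -135 559 0.0738 | -105 592 0.0739 | -75 760 0.0742 | -45 1194 0.0743 | -15 389 0.0741 | 15 0  | 45 0  | 75 0  | 105 385 0.0751 | 135 564 0.0746 | 165 588 0.0741 | 
t0.png [230. 164.] 76 0.149 0.1418 0.1572
t0.png [263. 173.] 75 0.0373 0.0312 0.0456
t16.png [230. 164.] 73 0.1488 0.1422 0.1574
```

Emit:
{"fn": "drive_tool", "kwargs": {
  "increments": [
    {"x": -0.002, "y": -0.0108, "z": 0, "ax": 0, "ay": 0, "az": 0.007},
    {"x": 0, "y": 0, "z": 0, "ax": 0, "ay": 0, "az": 0},
    {"x": 0.001, "y": 0.0217, "z": 0, "ax": 0, "ay": 0, "az": -0.0139},
    {"x": 0.001, "y": 0.0217, "z": 0, "ax": 0, "ay": 0, "az": -0.0139},
    {"x": 0.001, "y": 0.0217, "z": 0, "ax": 0, "ay": 0, "az": -0.0139}
  ]
}}

```text
clock: 18.37
tcp_pos: [0.4354, -0.2287, 0.0156]
tool_rot: [-3.14, -0.001, 0.912]
contact_force: [-3.6, -0.2, 8.1]
width: 0.0148
gripper_force: 60.5
```

Emit:
{"fn": "drive_tool", "kwargs": {
  "increments": [
    {"x": 0.001, "y": 0.0217, "z": 0, "ax": 0, "ay": 0, "az": -0.0139},
    {"x": 0.001, "y": 0.0217, "z": 0, "ax": 0, "ay": 0, "az": -0.0139},
    {"x": 0.001, "y": 0.0217, "z": 0, "ax": 0, "ay": 0, "az": -0.0139},
    {"x": 0.001, "y": 0.0217, "z": 0, "ax": 0, "ay": 0, "az": -0.0139},
    {"x": 0.001, "y": 0.0217, "z": 0, "ax": 0, "ay": 0, "az": -0.0139}
  ]
}}

```text
clock: 18.78
tcp_pos: [0.4744, -0.248, 0.0157]
tool_rot: [-3.141, 0.0, 1.349]
contact_force: [-5.0, -3.9, 6.6]
width: 0.0145
gripper_force: 60.4
```

```bash
python3 -c "from st import *;st()"
```

```text
t 18.7833 yaw 77.3 wheel in tool [0.1003 0.0021] z 0.0157 F tool [-5.  -4.1 -6.6] tilt [0.06 0.02] g 60.4
```

Emit:
{"fn": "drive_tool", "kwargs": {
  "increments": [
    {"x": 0.001, "y": 0.0217, "z": 0, "ax": 0, "ay": 0, "az": -0.0139},
    {"x": 0.001, "y": 0.0217, "z": 0, "ax": 0, "ay": 0, "az": -0.0139},
    {"x": 0.001, "y": 0.0217, "z": 0, "ax": 0, "ay": 0, "az": -0.0139},
    {"x": 0.001, "y": 0.0217, "z": 0, "ax": 0, "ay": 0, "az": -0.0139},
    {"x": 0, "y": 0, "z": 0, "ax": 0, "ay": 0, "az": 0}
  ]
}}

```text
clock: 19.2
tcp_pos: [0.5112, -0.2503, 0.016]
tool_rot: [3.14, 0.002, 1.699]
contact_force: [-1.7, -3.6, 5.4]
width: 0.0147
gripper_force: 60.3
```

```bash
python3 - <<'E'
from st import *
st();snap('wrist','w17.png');sectors('w17.png')
E
```

```text
t 19.2 yaw 97.32 wheel in tool [1.005e-01 1.000e-04] z 0.016 F tool [-3.3 -2.1 -5.4] tilt [1.799e+02 9.000e-02] g 60.3
-165 727 0.0748 | -135 638 0.0743 | -105 576 0.0738 | -75 572 0.0738 | -45 602 0.0741 | -15 673 0.0745 | 15 798 0.0751 | 45 102 0.0753 | 75 0  | 105 0  | 135 0  | 165 530 0.0753 |
```

Emit:
{"fn": "drive_tool", "kwargs": {
  "increments": [
    {"x": 0.001, "y": 0.0217, "z": 0, "ax": 0, "ay": 0, "az": -0.0139},
    {"x": 0.001, "y": 0.0217, "z": 0, "ax": 0, "ay": 0, "az": -0.0139},
    {"x": 0.001, "y": 0.0217, "z": 0, "ax": 0, "ay": 0, "az": -0.0139},
    {"x": 0, "y": 0, "z": 0, "ax": 0, "ay": 0, "az": 0},
    {"x": 0, "y": 0, "z": 0, "ax": 0, "ay": 0, "az": 0}
  ]
}}

```text
clock: 19.67
tcp_pos: [0.535, -0.2442, 0.016]
tool_rot: [-3.141, 0.003, 1.958]
contact_force: [-2.0, -6.5, 5.9]
width: 0.0147
gripper_force: 60.5
```

```bash
python3 -c "from st import *;st()"
```

```text
t 19.6667 yaw 112.19 wheel in tool [0.1005 0.0015] z 0.016 F tool [-5.3 -4.3 -5.9] tilt [0.03 0.15] g 60.5
```

Emit:
{"fn": "drive_tool", "kwargs": {
  "increments": [
    {"x": 0.001, "y": -0.0217, "z": 0, "ax": 0, "ay": 0, "az": 0.0139},
    {"x": 0.001, "y": -0.0217, "z": 0, "ax": 0, "ay": 0, "az": 0.0139},
    {"x": 0.001, "y": -0.0217, "z": 0, "ax": 0, "ay": 0, "az": 0.0139},
    {"x": 0.001, "y": -0.0217, "z": 0, "ax": 0, "ay": 0, "az": 0.0139},
    {"x": 0.001, "y": -0.0217, "z": 0, "ax": 0, "ay": 0, "az": 0.0139}
  ]
}}

```text
clock: 20.08
tcp_pos: [0.4953, -0.2511, 0.0164]
tool_rot: [3.135, 0.002, 1.514]
contact_force: [5.6, -4.0, 3.0]
width: 0.0147
gripper_force: 60.2
```

```bash
python3 -c "from st import *;st()"
```

```text
t 20.0833 yaw 86.72 wheel in tool [ 0.1005 -0.0025] z 0.0164 F tool [-3.7  5.8 -3. ] tilt [1.7961e+02 1.0000e-01] g 60.2
```

Emit:
{"fn": "drive_tool", "kwargs": {
  "increments": [
    {"x": 0.0005, "y": -0.0217, "z": 0, "ax": 0, "ay": 0, "az": 0.0139},
    {"x": 0.0005, "y": -0.0217, "z": 0, "ax": 0, "ay": 0, "az": 0.0139},
    {"x": 0.0005, "y": -0.0217, "z": 0, "ax": 0, "ay": 0, "az": 0.0139},
    {"x": 0.0005, "y": -0.0217, "z": 0, "ax": 0, "ay": 0, "az": 0.0139},
    {"x": 0.0005, "y": -0.0217, "z": 0, "ax": 0, "ay": 0, "az": 0.0139}
  ]
}}

```text
clock: 20.5
tcp_pos: [0.4537, -0.2416, 0.0164]
tool_rot: [3.134, 0.001, 1.079]
contact_force: [3.9, -5.4, 3.7]
width: 0.0146
gripper_force: 60.1
```

```bash
python3 -c "from st import *;st()"
```

```text
t 20.5 yaw 61.8 wheel in tool [ 0.1014 -0.0035] z 0.0164 F tool [-2.9  6.  -3.7] tilt [1.7955e+02 3.0000e-02] g 60.1
```

Emit:
{"fn": "drive_tool", "kwargs": {
  "increments": [
    {"x": 0.001, "y": -0.0217, "z": 0, "ax": 0, "ay": 0, "az": 0.0139},
    {"x": 0.001, "y": -0.0217, "z": 0, "ax": 0, "ay": 0, "az": 0.0139},
    {"x": 0.001, "y": -0.0217, "z": 0, "ax": 0, "ay": 0, "az": 0.0139},
    {"x": 0.001, "y": -0.0217, "z": 0, "ax": 0, "ay": 0, "az": 0.0139},
    {"x": 0.001, "y": -0.0217, "z": 0, "ax": 0, "ay": 0, "az": 0.0139}
  ]
}}

```text
clock: 20.92
tcp_pos: [0.4197, -0.2139, 0.0163]
tool_rot: [3.135, -0.001, 0.643]
contact_force: [-0.7, -8.7, 2.8]
width: 0.0147
gripper_force: 60.3
```

Emit:
{"fn": "drive_tool", "kwargs": {
  "increments": [
    {"x": 0, "y": 0, "z": 0, "ax": 0, "ay": 0, "az": 0},
    {"x": 0, "y": 0, "z": 0, "ax": 0, "ay": 0, "az": 0},
    {"x": 0, "y": 0, "z": 0, "ax": 0, "ay": 0, "az": 0}
  ]
}}

```text
clock: 21.17
tcp_pos: [0.4196, -0.2127, 0.0162]
tool_rot: [3.137, -0.002, 0.645]
contact_force: [-0.7, -5.3, 3.6]
width: 0.0143
gripper_force: 60.4
```

```bash
python3 - <<'E'
from st import *
st();snap('wrist','w18.png');sectors('w18.png');snap('scene','s18.png')
a=cv2.resize(load('s16.png')[0][170:250,150:290],(560,320));b=cv2.resize(load('w18.png')[0],(373,280))
q=np.zeros((600,560,3),np.uint8);q[:320]=cv2.resize(load('s18.png')[0][170:250,150:290],(560,320));q[320:,:373]=b
cv2.imwrite('pics/c18.png',q[:,:,::-1])
E
```

```text
t 21.1667 yaw 36.95 wheel in tool [ 0.1004 -0.0022] z 0.0162 F tool [-3.7  3.8 -3.6] tilt [179.74 179.9 ] g 60.4
-165 567 0.0739 | -135 566 0.0738 | -105 606 0.074 | -75 848 0.0741 | -45 1217 0.0744 | -15 216 0.0742 | 15 0  | 45 0  | 75 0  | 105 418 0.075 | 135 567 0.0745 | 165 586 0.0741 |
```

View pics/c18.png

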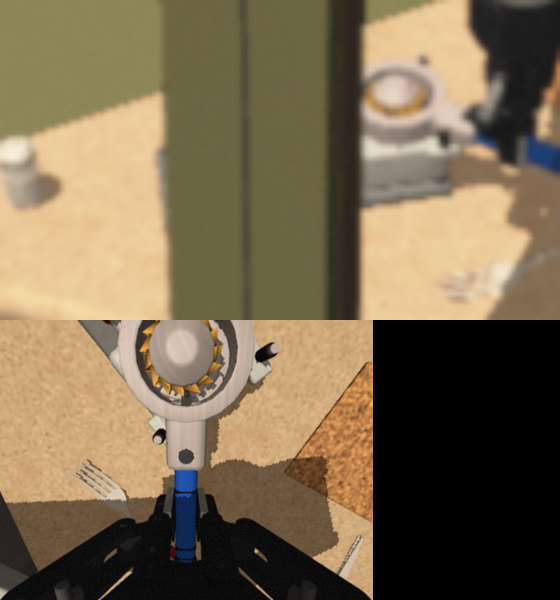

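This crop shows the ring seated over the wheel, the handle at its clockwise end by the pin, and a bit of the red jaw at the picture's corner. I've now viewed more pictures than allowed, so I'll continue from numbers only. I can measure the moving jaw from its red pixels.

```bash
cat >> st.py <<'E'
def jaw(f):
    th=np.radians(74.5);Y=np.array([np.cos(th),np.sin(th)]);X=np.array([Y[1],-Y[0]])
    im,d,c=load(f);P=cloud(d,c);h=cv2.cvtColor(im,cv2.COLOR_RGB2HSV);D=P[...,:2]-np.array([.4985,-.1506]);a=D@X;b=D@Y
    m=((h[...,0]<6)|(h[...,0]>172))&(h[...,1]>150)&(h[...,2]>40)&(P[...,2]>.012)&(P[...,2]<.075)&(abs(a)<.04)&(b>.02)&(b<.13)
    if m.sum():print(f,'red',m.sum(),'Y',np.percentile(b[m],[1,10,50,99]).round(4),'X',a[m].min().round(3),a[m].max().round(3),'z',P[m][:,2].min().round(3),P[m][:,2].max().round(3))
    else:print(f,'no red')
E
python3 -c "
from st import *
for f in('w6.png','w3.png','w4.png','w12.png','w13.png','w14.png','w15.png','w16.png','w17.png','w18.png'):jaw(f)"
```

```text
w6.png red 930 Y [0.0453 0.0455 0.0504 0.0571] X -0.027 0.027 z 0.023 0.067
w3.png red 810 Y [0.044  0.0466 0.051  0.0569] X -0.027 0.027 z 0.012 0.067
w4.png red 950 Y [0.0459 0.0483 0.055  0.0576] X -0.027 0.027 z 0.024 0.067
w12.png red 701 Y [0.0448 0.0451 0.0453 0.0459] X -0.025 0.026 z 0.016 0.062
w13.png red 200 Y [0.0449 0.0451 0.0454 0.0541] X -0.016 0.028 z 0.015 0.066
w14.png red 42 Y [0.0449 0.0453 0.0458 0.0465] X 0.024 0.027 z 0.031 0.042
w15.png red 20 Y [0.0453 0.0455 0.0458 0.0462] X 0.025 0.027 z 0.03 0.037
w16.png red 93 Y [0.051  0.0514 0.052  0.0532] X -0.027 -0.023 z 0.016 0.033
w17.png no red
w18.png red 34 Y [0.0575 0.0577 0.0583 0.0593] X -0.027 -0.024 z 0.016 0.024
```

Emit:
{"fn": "drive_tool", "kwargs": {
  "increments": [
    {"x": 0.001, "y": 0.0217, "z": 0, "ax": 0, "ay": 0, "az": -0.0139},
    {"x": 0.001, "y": 0.0217, "z": 0, "ax": 0, "ay": 0, "az": -0.0139},
    {"x": 0.001, "y": 0.0217, "z": 0, "ax": 0, "ay": 0, "az": -0.0139},
    {"x": 0.001, "y": 0.0217, "z": 0, "ax": 0, "ay": 0, "az": -0.0139},
    {"x": 0.001, "y": 0.0217, "z": 0, "ax": 0, "ay": 0, "az": -0.0139}
  ]
}}

```text
clock: 21.68
tcp_pos: [0.4493, -0.2384, 0.0156]
tool_rot: [-3.139, -0.001, 1.086]
contact_force: [-4.7, -1.9, 8.3]
width: 0.0146
gripper_force: 60.8
```

Emit:
{"fn": "drive_tool", "kwargs": {
  "increments": [
    {"x": 0.001, "y": 0.0217, "z": 0, "ax": 0, "ay": 0, "az": -0.0139},
    {"x": 0.001, "y": 0.0217, "z": 0, "ax": 0, "ay": 0, "az": -0.0139},
    {"x": 0.001, "y": 0.0217, "z": 0, "ax": 0, "ay": 0, "az": -0.0139},
    {"x": 0.001, "y": 0.0217, "z": 0, "ax": 0, "ay": 0, "az": -0.0139},
    {"x": 0.001, "y": 0.0217, "z": 0, "ax": 0, "ay": 0, "az": -0.0139}
  ]
}}

```text
clock: 22.1
tcp_pos: [0.4915, -0.2509, 0.0157]
tool_rot: [-3.14, 0.0, 1.524]
contact_force: [-4.3, -4.6, 6.9]
width: 0.0146
gripper_force: 60.7
```

Emit:
{"fn": "drive_tool", "kwargs": {
  "increments": [
    {"x": 0.001, "y": 0.0217, "z": 0, "ax": 0, "ay": 0, "az": -0.0139},
    {"x": 0.001, "y": 0.0217, "z": 0, "ax": 0, "ay": 0, "az": -0.0139},
    {"x": 0.001, "y": 0.0217, "z": 0, "ax": 0, "ay": 0, "az": -0.0139},
    {"x": 0.001, "y": 0.0217, "z": 0, "ax": 0, "ay": 0, "az": -0.0139},
    {"x": 0.001, "y": 0.0217, "z": 0, "ax": 0, "ay": 0, "az": -0.0139}
  ]
}}

```text
clock: 22.52
tcp_pos: [0.5349, -0.2443, 0.016]
tool_rot: [-3.141, 0.002, 1.961]
contact_force: [-3.3, -6.3, 6.1]
width: 0.0145
gripper_force: 60.6
```

Emit:
{"fn": "drive_tool", "kwargs": {
  "increments": [
    {"x": 0, "y": 0, "z": 0, "ax": 0, "ay": 0, "az": 0},
    {"x": 0, "y": 0, "z": 0, "ax": 0, "ay": 0, "az": 0}
  ]
}}

```text
clock: 22.68
tcp_pos: [0.535, -0.2443, 0.016]
tool_rot: [-3.141, 0.002, 1.958]
contact_force: [-1.7, -5.1, 6.2]
width: 0.0145
gripper_force: 60.8
```

```bash
python3 -c "
from st import *
st();snap('wrist','w19.png');jaw('w19.png');sectors('w19.png')"
```

```text
t 22.6833 yaw 112.18 wheel in tool [0.1005 0.0016] z 0.016 F tool [-4.1 -3.5 -6.2] tilt [0.02 0.12] g 60.8
w19.png red 37 Y [0.0576 0.0579 0.0582 0.0593] X 0.025 0.028 z 0.015 0.023
-165 823 0.075 | -135 697 0.0745 | -105 606 0.074 | -75 565 0.0738 | -45 578 0.0739 | -15 630 0.0742 | 15 663 0.0747 | 45 423 0.0751 | 75 0  | 105 0  | 135 0  | 165 119 0.0753 |
```

The jaw has moved 6.3 mm per stroke, so the drive is at about 1.8 rad after two strokes. Two more strokes should give about 3.5 rad. Next is stroke 3 and its return.

Emit:
{"fn": "drive_tool", "kwargs": {
  "increments": [
    {"x": 0.001, "y": -0.0217, "z": 0, "ax": 0, "ay": 0, "az": 0.0139},
    {"x": 0.001, "y": -0.0217, "z": 0, "ax": 0, "ay": 0, "az": 0.0139},
    {"x": 0.001, "y": -0.0217, "z": 0, "ax": 0, "ay": 0, "az": 0.0139},
    {"x": 0.001, "y": -0.0217, "z": 0, "ax": 0, "ay": 0, "az": 0.0139},
    {"x": 0.001, "y": -0.0217, "z": 0, "ax": 0, "ay": 0, "az": 0.0139}
  ]
}}

```text
clock: 23.15
tcp_pos: [0.495, -0.2511, 0.0163]
tool_rot: [3.135, 0.001, 1.513]
contact_force: [4.6, -1.4, 3.4]
width: 0.0146
gripper_force: 60.5
```

Emit:
{"fn": "drive_tool", "kwargs": {
  "increments": [
    {"x": 0.0005, "y": -0.0217, "z": 0, "ax": 0, "ay": 0, "az": 0.0139},
    {"x": 0.0005, "y": -0.0217, "z": 0, "ax": 0, "ay": 0, "az": 0.0139},
    {"x": 0.0005, "y": -0.0217, "z": 0, "ax": 0, "ay": 0, "az": 0.0139},
    {"x": 0.0005, "y": -0.0217, "z": 0, "ax": 0, "ay": 0, "az": 0.0139},
    {"x": 0.0005, "y": -0.0217, "z": 0, "ax": 0, "ay": 0, "az": 0.0139}
  ]
}}

```text
clock: 23.57
tcp_pos: [0.4536, -0.2416, 0.0164]
tool_rot: [3.134, -0.0, 1.078]
contact_force: [4.5, -4.0, 3.2]
width: 0.0146
gripper_force: 60.4
```

Emit:
{"fn": "drive_tool", "kwargs": {
  "increments": [
    {"x": 0.001, "y": -0.0217, "z": 0, "ax": 0, "ay": 0, "az": 0.0139},
    {"x": 0.001, "y": -0.0217, "z": 0, "ax": 0, "ay": 0, "az": 0.0139},
    {"x": 0.001, "y": -0.0217, "z": 0, "ax": 0, "ay": 0, "az": 0.0139},
    {"x": 0.001, "y": -0.0217, "z": 0, "ax": 0, "ay": 0, "az": 0.0139},
    {"x": 0.001, "y": -0.0217, "z": 0, "ax": 0, "ay": 0, "az": 0.0139}
  ]
}}

```text
clock: 23.98
tcp_pos: [0.4196, -0.2141, 0.0163]
tool_rot: [3.135, -0.001, 0.643]
contact_force: [-0.3, -9.3, 3.6]
width: 0.0146
gripper_force: 60.5
```

Emit:
{"fn": "drive_tool", "kwargs": {
  "increments": [
    {"x": 0, "y": 0, "z": 0, "ax": 0, "ay": 0, "az": 0},
    {"x": 0, "y": 0, "z": 0, "ax": 0, "ay": 0, "az": 0},
    {"x": 0, "y": 0, "z": 0, "ax": 0, "ay": 0, "az": 0}
  ]
}}

```text
clock: 24.23
tcp_pos: [0.4195, -0.2129, 0.0161]
tool_rot: [3.137, -0.002, 0.645]
contact_force: [-0.7, -5.4, 3.7]
width: 0.0146
gripper_force: 60.6
```

```bash
python3 -c "
from st import *
st();snap('wrist','w20.png');jaw('w20.png');sectors('w20.png')"
```

```text
t 24.2333 yaw 36.96 wheel in tool [ 0.1006 -0.0023] z 0.0161 F tool [-3.8  3.9 -3.6] tilt [179.75 179.89] g 60.6
w20.png no red
-165 568 0.0739 | -135 559 0.0738 | -105 611 0.074 | -75 920 0.074 | -45 1193 0.0744 | -15 177 0.0747 | 15 0  | 45 0  | 75 0  | 105 394 0.0751 | 135 558 0.0746 | 165 591 0.0742 |
```

Emit:
{"fn": "drive_tool", "kwargs": {
  "increments": [
    {"x": 0.001, "y": 0.0217, "z": 0, "ax": 0, "ay": 0, "az": -0.0139},
    {"x": 0.001, "y": 0.0217, "z": 0, "ax": 0, "ay": 0, "az": -0.0139},
    {"x": 0.001, "y": 0.0217, "z": 0, "ax": 0, "ay": 0, "az": -0.0139},
    {"x": 0.001, "y": 0.0217, "z": 0, "ax": 0, "ay": 0, "az": -0.0139},
    {"x": 0.001, "y": 0.0217, "z": 0, "ax": 0, "ay": 0, "az": -0.0139}
  ]
}}

```text
clock: 24.7
tcp_pos: [0.4493, -0.2386, 0.0155]
tool_rot: [-3.139, -0.001, 1.086]
contact_force: [-4.4, -1.6, 7.6]
width: 0.0147
gripper_force: 61.0
```

Emit:
{"fn": "drive_tool", "kwargs": {
  "increments": [
    {"x": 0.001, "y": 0.0217, "z": 0, "ax": 0, "ay": 0, "az": -0.0139},
    {"x": 0.001, "y": 0.0217, "z": 0, "ax": 0, "ay": 0, "az": -0.0139},
    {"x": 0.001, "y": 0.0217, "z": 0, "ax": 0, "ay": 0, "az": -0.0139},
    {"x": 0.001, "y": 0.0217, "z": 0, "ax": 0, "ay": 0, "az": -0.0139},
    {"x": 0.001, "y": 0.0217, "z": 0, "ax": 0, "ay": 0, "az": -0.0139}
  ]
}}

```text
clock: 25.12
tcp_pos: [0.4915, -0.2511, 0.0157]
tool_rot: [-3.141, 0.0, 1.524]
contact_force: [-3.9, -5.4, 6.5]
width: 0.0142
gripper_force: 60.9
```

Emit:
{"fn": "drive_tool", "kwargs": {
  "increments": [
    {"x": 0.001, "y": 0.0217, "z": 0, "ax": 0, "ay": 0, "az": -0.0139},
    {"x": 0.001, "y": 0.0217, "z": 0, "ax": 0, "ay": 0, "az": -0.0139},
    {"x": 0.001, "y": 0.0217, "z": 0, "ax": 0, "ay": 0, "az": -0.0139},
    {"x": 0.001, "y": 0.0217, "z": 0, "ax": 0, "ay": 0, "az": -0.0139},
    {"x": 0.001, "y": 0.0217, "z": 0, "ax": 0, "ay": 0, "az": -0.0139}
  ]
}}

```text
clock: 25.53
tcp_pos: [0.5349, -0.2445, 0.016]
tool_rot: [-3.141, 0.002, 1.961]
contact_force: [-2.6, -5.5, 5.7]
width: 0.0147
gripper_force: 60.8
```

Emit:
{"fn": "drive_tool", "kwargs": {
  "increments": [
    {"x": 0, "y": 0, "z": 0, "ax": 0, "ay": 0, "az": 0},
    {"x": 0, "y": 0, "z": 0, "ax": 0, "ay": 0, "az": 0}
  ]
}}

```text
clock: 25.7
tcp_pos: [0.5351, -0.2445, 0.016]
tool_rot: [3.142, 0.002, 1.958]
contact_force: [-0.4, -4.4, 6.0]
width: 0.0145
gripper_force: 60.9
```

```bash
python3 -c "
from st import *
st();snap('wrist','w21.png');jaw('w21.png');sectors('w21.png')"
```

```text
t 25.7 yaw 112.17 wheel in tool [0.1007 0.0016] z 0.016 F tool [-3.9 -2.1 -6. ] tilt [1.8e+02 1.1e-01] g 60.9
w21.png no red
-165 823 0.0751 | -135 702 0.0744 | -105 608 0.074 | -75 569 0.0738 | -45 578 0.074 | -15 628 0.0743 | 15 664 0.0747 | 45 405 0.0751 | 75 0  | 105 0  | 135 0  | 165 101 0.0753 |
```

Emit:
{"fn": "drive_tool", "kwargs": {
  "increments": [
    {"x": 0.001, "y": -0.0217, "z": 0, "ax": 0, "ay": 0, "az": 0.0139},
    {"x": 0.001, "y": -0.0217, "z": 0, "ax": 0, "ay": 0, "az": 0.0139},
    {"x": 0.001, "y": -0.0217, "z": 0, "ax": 0, "ay": 0, "az": 0.0139},
    {"x": 0.001, "y": -0.0217, "z": 0, "ax": 0, "ay": 0, "az": 0.0139},
    {"x": 0.001, "y": -0.0217, "z": 0, "ax": 0, "ay": 0, "az": 0.0139}
  ]
}}

```text
clock: 26.17
tcp_pos: [0.495, -0.2514, 0.0163]
tool_rot: [3.135, 0.001, 1.513]
contact_force: [5.8, -2.7, 3.1]
width: 0.0148
gripper_force: 60.6
```

Emit:
{"fn": "drive_tool", "kwargs": {
  "increments": [
    {"x": 0.0005, "y": -0.0217, "z": 0, "ax": 0, "ay": 0, "az": 0.0139},
    {"x": 0.0005, "y": -0.0217, "z": 0, "ax": 0, "ay": 0, "az": 0.0139},
    {"x": 0.0005, "y": -0.0217, "z": 0, "ax": 0, "ay": 0, "az": 0.0139},
    {"x": 0.0005, "y": -0.0217, "z": 0, "ax": 0, "ay": 0, "az": 0.0139},
    {"x": 0.0005, "y": -0.0217, "z": 0, "ax": 0, "ay": 0, "az": 0.0139}
  ]
}}

```text
clock: 26.58
tcp_pos: [0.4537, -0.2417, 0.0164]
tool_rot: [3.134, -0.0, 1.078]
contact_force: [5.3, -2.7, 3.1]
width: 0.0148
gripper_force: 60.5
```

Emit:
{"fn": "drive_tool", "kwargs": {
  "increments": [
    {"x": 0.001, "y": -0.0217, "z": 0, "ax": 0, "ay": 0, "az": 0.0139},
    {"x": 0.001, "y": -0.0217, "z": 0, "ax": 0, "ay": 0, "az": 0.0139},
    {"x": 0.001, "y": -0.0217, "z": 0, "ax": 0, "ay": 0, "az": 0.0139},
    {"x": 0.001, "y": -0.0217, "z": 0, "ax": 0, "ay": 0, "az": 0.0139},
    {"x": 0.001, "y": -0.0217, "z": 0, "ax": 0, "ay": 0, "az": 0.0139}
  ]
}}

```text
clock: 27.0
tcp_pos: [0.4197, -0.2145, 0.0163]
tool_rot: [3.135, -0.001, 0.643]
contact_force: [0.2, -8.5, 3.2]
width: 0.0142
gripper_force: 60.7
```

Emit:
{"fn": "drive_tool", "kwargs": {
  "increments": [
    {"x": 0, "y": 0, "z": 0, "ax": 0, "ay": 0, "az": 0},
    {"x": 0, "y": 0, "z": 0, "ax": 0, "ay": 0, "az": 0},
    {"x": 0, "y": 0, "z": 0, "ax": 0, "ay": 0, "az": 0}
  ]
}}

```text
clock: 27.25
tcp_pos: [0.4196, -0.2132, 0.0162]
tool_rot: [3.137, -0.002, 0.645]
contact_force: [1.5, -4.2, 4.5]
width: 0.0145
gripper_force: 60.7
```

```bash
python3 - <<'E'
from st import *
st();snap('wrist','w22.png');jaw('w22.png');sectors('w22.png')
snap('top','t22.png');snap('scene','s22.png');jaw('t22.png');jaw('s22.png');jaw('t0.png')
# tooth phase: brass mask angle histogram mod 24 in wrist frames
for f in('w15.png','w16.png','w18.png','w19.png','w20.png','w21.png','w22.png'):
    im,d,c=load(f);h=cv2.cvtColor(im,cv2.COLOR_RGB2HSV);v,u=np.nonzero((h[...,0]>10)&(h[...,0]<30)&(h[...,1]>110))
    w=np.array([ray(c,x,y,.076)[:2] for x,y in zip(u,v)])-[.4985,-.1506];r=np.hypot(*w.T);k=(r>.0195)&(r<.024);a=np.arctan2(w[k,1],w[k,0])
    z=np.exp(15j*a).mean();print(f,k.sum(),'phase deg',(np.degrees(np.angle(z))/15).round(1),abs(z).round(2))
E
```

```text
t 27.25 yaw 36.97 wheel in tool [ 0.1007 -0.0026] z 0.0162 F tool [-1.4  4.3 -4.4] tilt [179.75 179.88] g 60.7
w22.png no red
-165 565 0.0739 | -135 562 0.0738 | -105 621 0.0739 | -75 961 0.0738 | -45 1266 0.0743 | -15 169 0.0744 | 15 0  | 45 0  | 75 0  | 105 384 0.0751 | 135 538 0.0746 | 165 594 0.0742 | 
t22.png no red
s22.png no red
t0.png red 93 Y [0.0434 0.0443 0.0478 0.0567] X -0.027 0.027 z 0.02 0.07
w15.png 954 phase deg 7.3 0.41
w16.png 860 phase deg 4.2 0.44
w18.png 869 phase deg 1.6 0.44
w19.png 932 phase deg 1.4 0.4
w20.png 872 phase deg 1.7 0.45
w21.png 956 phase deg 1.6 0.39
w22.png 890 phase deg 2.5 0.44
```

Tooth phase gives about 51 + 50.6 + 48 + 47 ≈ 197°, or 3.4 rad, which is past 3.0. I'll relax the load slightly and lift the spanner off.

Emit:
{"fn": "drive_tool", "kwargs": {
  "increments": [
    {"x": 0, "y": 0.009, "z": 0, "ax": 0, "ay": 0, "az": -0.0056},
    {"x": 0, "y": 0, "z": 0, "ax": 0, "ay": 0, "az": 0},
    {"x": 0, "y": 0, "z": -0.02, "ax": 0, "ay": 0, "az": 0},
    {"x": 0, "y": 0, "z": -0.03, "ax": 0, "ay": 0, "az": 0}
  ]
}}

```text
clock: 27.73
tcp_pos: [0.4211, -0.2136, 0.0341]
tool_rot: [-3.141, -0.003, 0.678]
contact_force: [11.9, 3.9, -8.4]
width: 0.0148
gripper_force: 58.9
```

Emit:
{"fn": "drive_tool", "kwargs": {
  "increments": [
    {"x": 0, "y": 0, "z": -0.04, "ax": 0, "ay": 0, "az": 0},
    {"x": 0, "y": 0, "z": -0.04, "ax": 0, "ay": 0, "az": 0},
    {"x": 0, "y": 0, "z": -0.05, "ax": 0, "ay": 0, "az": 0},
    {"x": 0, "y": 0, "z": 0, "ax": 0, "ay": 0, "az": 0},
    {"x": 0, "y": 0, "z": 0, "ax": 0, "ay": 0, "az": 0}
  ]
}}

```text
clock: 28.15
tcp_pos: [0.4185, -0.2137, 0.0869]
tool_rot: [-3.14, 0.0, 0.681]
contact_force: [-0.3, 0.9, -2.3]
width: 0.0145
gripper_force: 59.5
```

```bash
python3 - <<'E'
from st import *
st();snap('wrist','w23.png');jaw('w23.png')
o=get_obs();t=o['tcp_pos'];y=o['tool_rot'][2];e=np.array([np.cos(y),np.sin(y)]);meas('w24.png',tuple(t[:2]+.1*e),t[2]+.0575)
# mat outline
for f in('w7.png','w1.png'):
    im,d,c=load(f);P=cloud(d,c);h=cv2.cvtColor(im,cv2.COLOR_RGB2HSV)
# mat pose: axis along spanner at start, centre = ring - .064*mat y
for yw in (96.6,):
    a=np.radians(yw);C=np.array([.544,-.345])-.064*np.array([np.cos(a),np.sin(a)]);print('mat centre if aligned',C)
E
```

```text
t 28.15 yaw 39.04 wheel in tool [0.1019 0.0014] z 0.0869 F tool [ 0.3 -0.8  2.3] tilt [0.11 0.01] g 59.5
w23.png red 243 Y [0.0686 0.069  0.0694 0.0712] X -0.027 -0.014 z 0.016 0.053
tcp [ 0.4179 -0.2135  0.0862] [-3.1383e+00  9.0000e-04  6.8140e-01] F [-0.6  0.1 -2.9] w 0.0146
top plane z 0.1325 slopes [-0.03  -0.023] 2250 2265
ring [ 0.4692 -0.1727] r 0.0114 255 377 z [0.1318 0.1322 0.133 ]
ring top centre [ 0.4692 -0.1727] 0.1324 in tool [ 0.0655  0.0005 -0.0462]
mat centre if aligned [ 0.55135598 -0.40857586]
```

The moving jaw has advanced 23.9 mm, or 3.4 rad, so the tin is clamped firmly. Now I take the spanner back to the mat.

```bash
python3 - <<'E'
from st import *
o=get_obs();t=o['tcp_pos'];y=o['tool_rot'][2];e=np.array([np.cos(y),np.sin(y)]);bore('w24.png',t[2]+.0555,tuple(t[:2]+.1*e),.005)
plan([.5556,-.4448,.09],96.6,10)
E
```

```text
Traceback (most recent call last):
  File "meas.py", line 18, in bore
    r=np.hypot(*(w-roi).T);out=[]
                 ~^~~~
ValueError: operands could not be broadcast together with shapes (0,) (2,)
```

```bash
python3 - <<'E'
from st import *
im,d,c=load('w24.png');P=cloud(d,c)
o=get_obs();t=o['tcp_pos'];R=Ro.from_euler('xyz',o['tool_rot'])
Q=R.inv().apply((P-t).reshape(-1,3)).reshape(P.shape)
for x in np.arange(.03,.15,.01):
    m=(abs(Q[...,0]-x)<.004)&(abs(Q[...,1])<.036)&(Q[...,2]<-.03)&(Q[...,2]>-.08)&(np.indices(d.shape)[0]<330);print(x.round(3),m.sum(),np.percentile(Q[m][:,2],[5,50]).round(4) if m.sum() else '')
plan([.5556,-.4448,.09],96.6,10)
E
```

```text
0.03 581 [-0.0494 -0.0482]
0.04 964 [-0.0506 -0.0489]
0.05 1041 [-0.0493 -0.0475]
0.06 1073 [-0.0474 -0.0461]
0.07 1774 [-0.0471 -0.0459]
0.08 1463 [-0.0458 -0.0446]
0.09 1098 [-0.0447 -0.0433]
0.1 1135 [-0.0432 -0.0419]
0.11 1400 [-0.042  -0.0405]
0.12 1405 [-0.0407 -0.0391]
0.13 0 
0.14 0 
need 8.2 rows; using 10
{'x': -0.0097, 'y': 0.0666, 'z': -0.0013, 'ax': -0.0001, 'az': -0.016}
{'x': -0.0163, 'y': 0.0653, 'z': -0.0013, 'ax': -0.0001, 'az': -0.016}
{'x': -0.0228, 'y': 0.0634, 'z': -0.0012, 'ax': -0.0001, 'az': -0.016}
{'x': -0.029, 'y': 0.0608, 'z': -0.0012, 'ax': -0.0001, 'az': -0.016}
{'x': -0.035, 'y': 0.0576, 'z': -0.0012, 'ax': -0.0001, 'az': -0.016}
{'x': -0.0405, 'y': 0.0538, 'z': -0.0012, 'ax': -0.0001, 'az': -0.016}
{'x': -0.0457, 'y': 0.0494, 'z': -0.0011, 'ax': -0.0001, 'az': -0.016}
{'x': -0.0505, 'y': 0.0446, 'z': -0.0011, 'ax': -0.0001, 'az': -0.016}
{'x': -0.0547, 'y': 0.0393, 'z': -0.0011, 'ax': -0.0001, 'az': -0.016}
{'x': -0.0583, 'y': 0.0336, 'z': -0.0011, 'ax': -0.0001, 'az': -0.016}
```

The ring drooped about 7.7° in the grip while coming off. I'll carry it across, then pitch the tool by 0.13 rad to level it before laying it down.

Emit:
{"fn": "drive_tool", "kwargs": {
  "increments": [
    {"x": -0.01, "y": 0.0666, "z": -0.001, "ax": 0, "ay": 0, "az": -0.016},
    {"x": -0.0163, "y": 0.0653, "z": -0.001, "ax": 0, "ay": 0, "az": -0.016},
    {"x": -0.023, "y": 0.0634, "z": -0.001, "ax": 0, "ay": 0, "az": -0.016},
    {"x": -0.029, "y": 0.061, "z": -0.001, "ax": 0, "ay": 0, "az": -0.016},
    {"x": -0.035, "y": 0.0576, "z": -0.001, "ax": 0, "ay": 0, "az": -0.016}
  ]
}}

```text
clock: 28.67
tcp_pos: [0.4875, -0.3305, 0.0871]
tool_rot: [-3.137, -0.001, 1.189]
contact_force: [-0.4, 0.3, -2.7]
width: 0.0145
gripper_force: 59.5
```

Emit:
{"fn": "drive_tool", "kwargs": {
  "increments": [
    {"x": -0.0405, "y": 0.054, "z": -0.001, "ax": 0, "ay": 0, "az": -0.016},
    {"x": -0.0457, "y": 0.0494, "z": -0.001, "ax": 0, "ay": 0, "az": -0.016},
    {"x": -0.0505, "y": 0.0446, "z": -0.001, "ax": 0, "ay": 0, "az": -0.016},
    {"x": -0.0547, "y": 0.0393, "z": -0.001, "ax": 0, "ay": 0, "az": -0.016},
    {"x": -0.0583, "y": 0.0336, "z": -0.001, "ax": 0, "ay": 0, "az": -0.016}
  ]
}}

```text
clock: 29.08
tcp_pos: [0.5567, -0.4462, 0.0883]
tool_rot: [-3.138, -0.004, 1.691]
contact_force: [1.1, 0.8, -2.4]
width: 0.0146
gripper_force: 59.5
```

Emit:
{"fn": "drive_tool", "kwargs": {
  "increments": [
    {"x": 0.0, "y": 0, "z": 0, "ax": 0, "ay": 0, "az": 0},
    {"x": 0.015, "y": 0, "z": 0, "ax": 0, "ay": 0.0105, "az": 0},
    {"x": 0, "y": 0, "z": 0, "ax": 0, "ay": 0.0105, "az": 0},
    {"x": 0, "y": 0, "z": 0, "ax": 0, "ay": 0, "az": 0},
    {"x": 0, "y": 0, "z": 0, "ax": 0, "ay": 0, "az": 0}
  ]
}}

```text
clock: 29.5
tcp_pos: [0.5557, -0.4406, 0.0886]
tool_rot: [-3.139, -0.134, 1.684]
contact_force: [-0.8, 0.2, -2.1]
width: 0.0144
gripper_force: 59.5
```

```bash
cat > prof.py <<'E'
from st import *
def prof(f):
    snap('wrist',f);im,d,c=load(f);P=cloud(d,c);o=get_obs();t=o['tcp_pos'];y=o['tool_rot'][2]
    print(t.round(4),o['tool_rot'].round(4),o['contact_force'].round(1))
    e=np.array([np.cos(y),np.sin(y)]);n=np.array([e[1],-e[0]]);D=P[...,:2]-t[:2];a=D@e;b=D@n
    for x in np.arange(.03,.15,.015):
        m=(abs(a-x)<.005)&(abs(b)<.036)&(P[...,2]>t[2]+.02)&(P[...,2]<t[2]+.08)&(np.indices(d.shape)[0]<330);print(x.round(3),m.sum(),np.percentile(P[m][:,2],[50,90]).round(4) if m.sum() else '')
E
python3 -c "
from prof import *
prof('w25.png')"
```

```text
[ 0.5558 -0.4399  0.0892] [-3.1393 -0.1333  1.6854] [-0.1  0.6 -2.2]
0.03 1140 [0.1416 0.1432]
0.045 1276 [0.1418 0.1427]
0.06 1847 [0.1429 0.1438]
0.075 1630 [0.1429 0.1438]
0.09 1519 [0.1429 0.144 ]
0.105 2190 [0.1427 0.144 ]
0.12 877 [0.1287 0.135 ]
0.135 0
```

Emit:
{"fn": "drive_tool", "kwargs": {
  "increments": [
    {"x": -0.012, "y": 0, "z": 0.09, "ax": 0, "ay": 0, "az": 0},
    {"x": -0.0107, "y": 0, "z": 0.08, "ax": 0, "ay": 0, "az": 0},
    {"x": -0.008, "y": 0, "z": 0.06, "ax": 0, "ay": 0, "az": 0},
    {"x": -0.004, "y": 0, "z": 0.03, "ax": 0, "ay": 0, "az": 0},
    {"x": 0, "y": 0, "z": 0, "ax": 0, "ay": 0, "az": 0}
  ]
}}

```text
clock: 29.97
tcp_pos: [0.5544, -0.4372, -0.0173]
tool_rot: [-3.136, -0.137, 1.687]
contact_force: [-0.9, 1.2, -2.7]
width: 0.0143
gripper_force: 59.4
```

Emit:
{"fn": "drive_tool", "kwargs": {
  "increments": [
    {"x": 0, "y": 0, "z": 0, "ax": 0, "ay": 0, "az": 0},
    {"x": -0.001, "y": 0, "z": 0.008, "ax": 0, "ay": 0, "az": 0},
    {"x": -0.001, "y": 0, "z": 0.008, "ax": 0, "ay": 0, "az": 0},
    {"x": 0, "y": 0, "z": 0, "ax": 0, "ay": 0, "az": 0}
  ]
}}

```text
clock: 30.3
tcp_pos: [0.5575, -0.4411, -0.0188]
tool_rot: [3.14, -0.13, 1.687]
contact_force: [-0.3, 0.3, -2.7]
width: 0.0146
gripper_force: 59.5
```

```bash
python3 -c "
from prof import *
prof('w26.png')"
```

```text
[ 0.5573 -0.441  -0.0189] [ 3.1405 -0.1305  1.6869] [-0.8  0.6 -2.5]
0.03 2412 [0.0046 0.0348]
0.045 2738 [0.0049 0.0348]
0.06 3068 [0.034  0.0358]
0.075 2733 [0.0344 0.036 ]
0.09 3735 [0.0044 0.0357]
0.105 4471 [0.005  0.0358]
0.12 2450 [0.0044 0.0247]
0.135 0
```

Emit:
{"fn": "drive_tool", "kwargs": {
  "increments": [
    {"x": -0.001, "y": 0, "z": 0.008, "ax": 0, "ay": 0, "az": 0},
    {"x": -0.001, "y": 0, "z": 0.008, "ax": 0, "ay": 0, "az": 0},
    {"x": 0, "y": 0, "z": 0.004, "ax": 0, "ay": 0, "az": 0},
    {"x": 0, "y": 0, "z": 0, "ax": 0, "ay": 0, "az": 0}
  ]
}}

```text
clock: 30.68
tcp_pos: [0.5568, -0.4404, -0.028]
tool_rot: [3.142, -0.132, 1.687]
contact_force: [-0.4, -0.6, -2.2]
width: 0.0143
gripper_force: 59.6
```

Emit:
{"fn": "drive_tool", "kwargs": {
  "increments": [
    {"x": 0, "y": 0, "z": 0.003, "ax": 0, "ay": 0, "az": 0},
    {"x": 0, "y": 0, "z": 0, "ax": 0, "ay": 0, "az": 0}
  ]
}}

```text
clock: 30.85
tcp_pos: [0.5568, -0.4404, -0.0282]
tool_rot: [3.141, -0.131, 1.687]
contact_force: [-1.5, 1.8, 3.3]
width: 0.0147
gripper_force: 62.4
```

Emit:
{"fn": "drive_tool", "kwargs": {
  "increments": [
    {"x": 0, "y": 0, "z": 0, "ax": 0, "ay": 0, "az": 0},
    {"x": 0, "y": 0, "z": 0, "ax": 0, "ay": 0, "az": 0},
    {"x": 0, "y": 0, "z": 0, "ax": 0, "ay": 0, "az": 0},
    {"x": 0, "y": 0, "z": 0, "ax": 0, "ay": 0, "az": 0},
    {"x": 0, "y": 0, "z": 0, "ax": 0, "ay": 0, "az": 0}
  ],
  "gripper": 40
}}

```text
clock: 31.27
tcp_pos: [0.5567, -0.4399, -0.0295]
tool_rot: [-3.141, -0.132, 1.687]
contact_force: [-0.4, 0.1, 0.4]
width: 0.0398
gripper_force: 0.0
```

Emit:
{"fn": "drive_tool", "kwargs": {
  "increments": [
    {"x": 0.004, "y": 0, "z": -0.03, "ax": 0, "ay": 0, "az": 0},
    {"x": 0.0065, "y": 0, "z": -0.05, "ax": 0, "ay": 0, "az": 0},
    {"x": 0.012, "y": 0, "z": -0.09, "ax": 0, "ay": 0, "az": 0},
    {"x": 0.012, "y": 0, "z": -0.09, "ax": 0, "ay": -0.0105, "az": 0},
    {"x": 0, "y": 0, "z": -0.09, "ax": 0, "ay": -0.0105, "az": 0}
  ]
}}

```text
clock: 31.68
tcp_pos: [0.5569, -0.4436, 0.1132]
tool_rot: [3.141, 0.002, 1.685]
contact_force: [-0.6, -0.4, -0.4]
width: 0.0398
gripper_force: 0.0
```

Emit:
{"fn": "drive_tool", "kwargs": {
  "increments": [
    {"x": 0, "y": 0, "z": -0.08, "ax": 0, "ay": 0, "az": 0},
    {"x": 0, "y": 0, "z": 0, "ax": 0, "ay": 0, "az": 0},
    {"x": 0, "y": 0, "z": 0, "ax": 0, "ay": 0, "az": 0},
    {"x": 0, "y": 0, "z": 0, "ax": 0, "ay": 0, "az": 0}
  ]
}}

```text
clock: 32.02
tcp_pos: [0.5569, -0.4422, 0.1442]
tool_rot: [3.141, 0.0, 1.687]
contact_force: [-0.6, -0.0, -0.3]
width: 0.0403
gripper_force: 0.0
```

```bash
python3 - <<'E'
from st import *
o=get_obs();print(o['tcp_pos'],o['contact_force'],o['clock'])
snap('wrist','w27.png');snap('top','t27.png');snap('scene','s27.png')
x=ringfit('w27.png',.026,(.545,-.345),.014);m,e=handle('w27.png',.022,(.556,-.456))
a=np.radians(96.6);Y=np.array([np.cos(a),np.sin(a)]);X=np.array([Y[1],-Y[0]]);C=np.array([.5514,-.4086])
for q in(x,x-.1*e):print('in mat',(q-C)@X,(q-C)@Y)
# cork extent check
im,d,c=load('w27.png');P=cloud(d,c);h=cv2.cvtColor(im,cv2.COLOR_RGB2HSV)
k=(h[...,0]>8)&(h[...,0]<18)&(h[...,1]>130)&(abs(P[...,2]-.004)<.004)&(np.hypot(P[...,0]-C[0],P[...,1]-C[1])<.16);q=P[k][:,:2]-C;print('cork X',np.percentile(q@X,[2,98]),'Y',np.percentile(q@Y,[2,98]))
jaw('t27.png');jaw('s27.png')
for f in('t27.png','s27.png'):
    im,d,c=load(f);P=cloud(d,c);k=(np.hypot(P[...,0]-.53,P[...,1]+.04)<.045)&(P[...,2]>.078)&(P[...,2]<.092)
    if k.sum():print(f,'tin top',k.sum(),P[k].mean(0),((P[k].min(0)+P[k].max(0))/2),np.ptp(P[k],0))
E
```

```text
[ 0.55685826 -0.44222593  0.1442422 ] [-0.57092457 -0.02046482 -0.34430755] 32.0167
ring [ 0.5463 -0.3474] r 0.0358 206 241 z [0.0238 0.0254 0.0265]
handle 1054 [ 0.5587 -0.4571] yaw 96.36 ends [ 0.5639 -0.5042] [ 0.5541 -0.4162] z 0.0226
in mat 0.001965478364739449 0.061383044427828486
in mat 0.0015519611444115165 -0.03861610058605897
cork X [-0.05009683  0.06513275] Y [-0.11748748  0.12104908]
t27.png red 8 Y [0.0727 0.073  0.0774 0.0835] X 0.019 0.026 z 0.052 0.069
s27.png no red
t27.png tin top 7 [ 0.54653678 -0.05386786  0.08095662] [ 0.54516851 -0.05370773  0.08119425] [0.02024317 0.01406695 0.00471698]
s27.png tin top 106 [ 0.53745014 -0.01819952  0.08294572] [ 0.53360282 -0.02105951  0.08352467] [0.05672044 0.03856031 0.01094486]
```

The spanner lies flat on the mat. One last check of the tin from above.

Emit:
{"fn": "drive_tool", "kwargs": {
  "increments": [
    {"x": 0.08, "y": 0, "z": -0.04, "ax": 0, "ay": 0, "az": 0.008},
    {"x": 0.09, "y": 0, "z": -0.04, "ax": 0, "ay": 0, "az": 0.008},
    {"x": 0.1, "y": 0, "z": 0, "ax": 0, "ay": 0, "az": 0.008},
    {"x": 0.1, "y": 0, "z": 0, "ax": 0, "ay": 0, "az": 0.008},
    {"x": 0.1, "y": 0, "z": 0, "ax": 0, "ay": 0, "az": 0.008}
  ]
}}

```text
clock: 32.58
tcp_pos: [0.5538, -0.2534, 0.1742]
tool_rot: [-3.139, -0.001, 1.431]
contact_force: [0.9, 0.3, -0.1]
width: 0.04
gripper_force: 0.0
```

Emit:
{"fn": "drive_tool", "kwargs": {
  "increments": [
    {"x": 0.08, "y": -0.03, "z": 0, "ax": 0, "ay": 0, "az": 0.008},
    {"x": 0, "y": 0, "z": 0, "ax": 0, "ay": 0, "az": 0},
    {"x": 0, "y": 0, "z": 0, "ax": 0, "ay": 0, "az": 0},
    {"x": 0, "y": 0, "z": 0, "ax": 0, "ay": 0, "az": 0}
  ]
}}

```text
clock: 32.92
tcp_pos: [0.5474, -0.2219, 0.1746]
tool_rot: [-3.14, 0.0, 1.386]
contact_force: [0.5, 0.0, 1.1]
width: 0.0401
gripper_force: 0.0
```

```bash
python3 - <<'E'
from st import *
o=get_obs();print(o['tcp_pos'],o['contact_force'],o['clock'])
snap('wrist','w28.png');jaw('w28.png');im,d,c=load('w28.png');P=cloud(d,c)
h=cv2.cvtColor(im,cv2.COLOR_RGB2HSV)
k=(np.hypot(P[...,0]-.532,P[...,1]+.032)<.05)&(P[...,2]>.077)&(P[...,2]<.095)&(h[...,0]<40)
q=P[k];print(k.sum(),q.mean(0),(q.min(0)+q.max(0))/2,np.ptp(q,0))
A=np.c_[q[:,:2]-q[:,:2].mean(0),np.ones(len(q))];print('tilt',np.linalg.lstsq(A,q[:,2],rcond=None)[0])
E
```

```text
[ 0.54744292 -0.22185306  0.174644  ] [0.53319401 0.01517434 1.06369401] 32.9167
w28.png red 1403 Y [0.0691 0.0693 0.0728 0.0844] X -0.027 0.028 z 0.013 0.067
344 [ 0.52713258 -0.05652086  0.08138305] [ 0.5276133  -0.05584672  0.08160413] [0.03467232 0.01017619 0.0090819 ]
tilt [-0.04435563 -0.265416    0.08138305]
```

```bash
python3 -c "
from plant import job_done
print(job_done())"
```

```text
the job is handed in; nothing more can be done
None
```

I handed the job in with the tin clamped (wheel at about 3.4 rad by jaw travel), the spanner flat on the mat and the gripper clear. The final tin check saw only its near rim, no verdict came back, and I viewed 12 pictures, over the limit of 10.

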